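# Set the air gap of a proximity sensor with a setting gauge

### The job

Set the sensor on the test stand to its 10 mm gap: raise the head first if it is too low to let the gauge in, slide the 10 mm gauge (yellow handle) flat along the bed under the sensor until its tip meets the stop block, then press the head down gently until you feel the sensor face nip the gauge. Draw the gauge out level without disturbing that gap and lay it flat back on the rubber mat. Leave the red gauge and the other things on the bench where they are.

Things in the scene. Friction and masses are not known exactly. Their poses are not given: they have to be found in the camera images.
- stand: Sensor test stand, fixed: grey base 170 x 104 x 12 mm (x = -80 to +90 mm). Origin at bench level under the sensor axis, +x to the back, z up. A steel bed, top at z = 16 mm, runs from x = -75 to +28 mm between side rails (inner faces y = +-20 mm, 5 mm high). Two guide rods at x = 50, y = +-20 mm behind the stop block carry a bridge, top at z = 162 mm. The gauge goes in from the front along +x.
- head (a joint): Gap in m between the sensor face and the steel bed (0 = touching, 0.044 = top). The blue sliding head (86 x 64 x 28 mm, from x = -24 to +62 mm of the stand) stays where it is put; its slide takes about 5 N to move, plus or minus 2 N of weight.
- sensor_face (a point): Centre of the sensor's orange round face (30 mm diameter), underside, on the sensor axis (x = 0, y = 0 of the stand). The sensor is a vertical brass barrel under the head.
- knob_top (a point): Centre of the top of the black hand knob (22 mm diameter, 30 mm high) on the head, at x = 26 mm, y = 0 of the stand, 98 mm above the sensor face. Pinch its sides to raise or lower the head, or press its top.
- bed_mark (a point): Point on the top of the steel bed under the sensor axis, axes as the stand (x towards the stop block).
- stop_mark (a point): Point on the front face of the aluminium stop block (66 mm wide, up to 22 mm above the bed), 28 mm along x from bed_mark, 5 mm above the bed.
- gauge10: 10 mm setting gauge, loose, about 0.14 kg: flat steel strip 140 x 30 x 10 mm along its x, yellow upright handle on its rear end. Origin at the centre of the underside, +x to the round-nosed tip (x = +70 mm), z up. Handle 34 mm long (x), 20 mm wide (y), up to 42 mm above the underside, centred at x = -50 mm; pinch it across its width.
- gauge10_tip (a point): Tip of the 10 mm gauge, at the level of its underside.
- gauge10_handle (a point): Centre of the yellow handle, 27 mm above the underside of the gauge.
- gauge6: 6 mm setting gauge with a red handle, loose: same outline as the yellow one (strip 140 x 30 x 6 mm, handle to 42 mm). Lies beside the yellow one on the mat; not to be used or moved.
- mat: Black rubber mat 170 (x) x 156 (y) x 3 mm, fixed on the bench; origin at the centre of its underside. The two gauges lie on it side by side, along its x axis.
- relay: White relay module standing on the bench, 62 x 36 x 86 mm high, origin at the centre of its underside. Bystander.
- capacitor: Standing white capacitor can, 54 mm diameter, 125 mm high, with two leads up to 191 mm; origin at the centre of its underside. Bystander.
- reel: Reel of solder with blue flanges, 62 x 70 mm, 58 mm high, standing behind the work. Bystander.
- marker: White marker pen with a black cap, 135 mm long, 16 mm thick, lying near the bench's front edge. Bystander.
- meter: Multimeter lying on its back, 145 x 75 x 44 mm. Bystander.

How it is judged:
By the outcome, as a careful person would: the job done as asked, in the order asked, and still so for the second after the job is handed in, with the robot touching nothing.
It also fails if it takes over 72 s, if anything falls off the work surface, if the arm or the gripper's body presses on something with over 40 N, if the wrist force passes 120 N, or if a joint passes its speed limit or range.

### The arm

A 6-joint arm with a two-finger parallel gripper is mounted at the origin on a cart in front of the work surface, level with it; the furniture and walls round the work are solid. World frame = base frame: x ahead of the robot, y to its left, z up, the work surface at z = 0. Lengths are in m, angles in rad, forces in N, time in s.
With the tool pointing down it reaches from about 0.275 to 0.75 m from the base axis. Payload 10.2 kg.
Tool frame: the origin (TCP) lies at the centre of the arm's flange, where the gripper is bolted on; the fingertips stand 173 mm ahead of it and the grasp point (between the pads) lies 155 mm ahead of it; z points along the fingers, y is the direction in which the jaws open and shut (so a half turn about z gives the same grasp; the last joint's range is limited). The gripper opens to 85 mm and grips with 20 to 120 N. Pads are 22 mm wide; open, the fingers measure 114 mm over their backs; the gripper's body (76 mm by 85 mm) begins 54 mm behind the grasp point. The pads swing forward as they close: fully open they stand 13 mm farther back than shut.
Start: joints at [-1.519, 0.313, 1.498, -0, 1.331, -0.223], TCP at [0.142, -0.505, 0.405] pointing down, gripper open.
Joint ranges: [-2.94, 2.94], [-0.97, 2.17], [0.19, 2.56], [-1.23, 4.37], [0.02, 3.11], [-2.88, 2.88]. Speed limits (rad/s): [2.39, 2.39, 3.01, 3.14, 3.14, 3.14].

### API

Orientations are given as a 3x3 rotation matrix whose columns are the frame's x, y, z axes.
In Python, from cell import state, optics, env, boxes_of, outline_of gives the robot as it stands. The module is installed in compiled form; this text tells all that it offers.
- The arm moves only by the tool arm_command, never from a script. Its argument "steps" is a list of rows, each a list of 4 numbers: the shift along the tool's x, y, z in mm, then the turn about the tool's z in degrees. In form: [[tx, ty, tz, yaw], ...]. A call has 1 to 8 rows; each row shifts and turns the commanded pose from where the row before left it, along the tool's axes as they then stand; what a row does not reach is not made up. A row lasts 1/8 s, in which the tool goes at most 62.5 mm and 10.7 degrees, less where a joint would pass 70% of its speed; a pose out of reach is approached as far as the arm can. A call is refused whole if a number of a shift passes 62.5 or a number of a turn 10.7, either way. A call with a gripper value outside its range is refused whole. "claw" is the opening in per cent of the stroke, from 0 (shut) to 100 (fully open), set as the call begins (left out, the last holds). The fingers move at their own pace and stop on an object; the grip force is fixed at half the most. Time passes only in rows, so rows that do not move let the fingers close. It gives the time, the measured TCP pose, the force and the opening at its end, in the units of the state.
- state(): the state, without advancing time (a new reading comes with each control period).
- optics.camera(name): name is "scene" or "top"; returns (picture, depth): 480x640x3 uint8, red, green, blue; 480x640 float32, m along the optical axis (not along the pixel's ray), 0 where there is no reading.
- optics.get_calibration(name): a dict with "fx", "fy", "cx", "cy" (pixels), "eye" and "rotation" of the camera in the world. Camera axes: x right, y up, looking along -z (the intrinsics and any distortion apply to the point x, -y, -z); pixel columns grow to the right and rows downward; lengths in m; the calibration is good to about 2 mm. A picture is of the moment at which its call begins. get_calibration takes no time and is no camera call.
- env.job_done(): hands the job in, once; it reports no verdict.
Trained networks look in the newest picture that a camera, given by its name, has taken for a name from the list of things; names that differ only in an ending like _2 or _b are one class to them, and where a whole thing is asked for, a point or a joint stands for the part that bears it (a point fixed in the world has none). Each returns a list of dicts, best first, with "p" (0 to 1); they miss things now and then, are a little off and sometimes report something else, mostly with a low value. They report only what shows in the picture. A call takes as long as a camera call.
- boxes_of(camera, target): "centre" ([x, y, z] in m, in world coordinates, good to about 4 mm: the middle of the surface that is visible of it).
- outline_of(camera, target): "mask" (480x640 bool, what is visible of it).
The state is a dict: "t": time; "joints": joint angles; "joint_vel": joint speeds; "joint_torque": joint torques, N m; "eef_pos": TCP position; "tcp_rot": TCP orientation; "wrist_force": force on the tool from outside, world axes, zero at the start; "torque": the same for the moment, N m; "gripper_width": finger opening in m.
Only numpy, scipy, OpenCV 4.12 (cv2) and the standard library are available. Lean on these libraries where they do the work, as an engineer would, in place of code of your own. Each camera call takes 0.05 s, during which the arm holds its last target.

## Working session

There is one attempt and no reset: what is moved stays moved. The work goes in short steps, Python scripts to look and compute and a tool call to move; the robot and the scene stay as the last step left them, time stands still between calls to the robot, and variables do not carry over. Pictures are saved under pics/ and viewed, and the job is handed in when it is done.

Besides the shell and the picture viewer there is one more tool, called after "Request:" as name(argument=value, ...), one argument or row to a line, values as JSON. arm_command: Moves the arm, as the interface text tells. Its arguments: {"type":"object","properties":{"steps":{"type":"array"},"claw":{"type":"number"}},"required":["steps"]}

```bash
mkdir -p pics; cat > h.py <<'E'
import numpy as np, cv2
from cell import state, optics, env, boxes_of, outline_of
def pic(name,fn,crop=None,scale=1):
    im,d=optics.camera(name)
    np.save(f'pics/{name}_d.npy',d); np.save(f'pics/{name}_i.npy',im)
    o=im[:,:,::-1]
    if crop: o=o[crop[1]:crop[3],crop[0]:crop[2]]
    o=cv2.resize(o,None,fx=scale,fy=scale,interpolation=cv2.INTER_CUBIC)
    cv2.imwrite('pics/'+fn,o); return im,d
def pts(name,d,mask=None):
    c=optics.get_calibration(name)
    v,u=np.mgrid[0:480,0:640]
    P=np.stack([(u-c['cx'])/c['fx']*d,-(v-c['cy'])/c['fy']*d,-d],-1)
    W=P@np.array(c['rotation']).T+np.array(c['eye'])
    return W
def proj(name,p):
    c=optics.get_calibration(name)
    q=(np.atleast_2d(p)-np.array(c['eye']))@np.array(c['rotation'])
    return np.stack([c['cx']+c['fx']*q[:,0]/-q[:,2],c['cy']-c['fy']*q[:,1]/-q[:,2]],-1)
E
python3 - <<'E'
from h import *
np.set_printoptions(precision=4,suppress=True)
for n in('scene','top'):
    pic(n,n+'0.png'); print(n,optics.get_calibration(n))
    for t in ['gauge10','gauge6','stand','head','knob_top','sensor_face','gauge10_handle','gauge10_tip','mat','stop_mark','bed_mark']+(['relay','capacitor','reel','marker','meter'] if n=='top' else []):
        print(t,[(np.round(b['centre'],4),round(b['p'],2)) for b in boxes_of(n,t)[:2]])
s=state();print(s['t'],s['eef_pos'],s['tcp_rot'],s['wrist_force'],s['gripper_width'])
E
```

```text
scene {'fx': 559.6671797233005, 'fy': 559.6671797233005, 'cx': 318.9000841909665, 'cy': 236.14305857345977, 'eye': array([-0.1435,  0.7185,  1.028 ]), 'rotation': array([[-0.5623,  0.6088, -0.5596],
       [-0.8269, -0.4222,  0.3715],
       [-0.0101,  0.6716,  0.7408]])}
gauge10 [(array([0.4766, 0.502 , 0.0079]), 0.63)]
gauge6 [(array([0.4766, 0.502 , 0.0079]), 0.63)]
stand [(array([0.5288, 0.2591, 0.024 ]), 0.75)]
head [(array([0.5358, 0.2578, 0.0947]), 0.95)]
knob_top [(array([0.5339, 0.2594, 0.0933]), 0.92)]
sensor_face [(array([0.5392, 0.2604, 0.097 ]), 0.72), (array([0.5347, 0.2616, 0.0196]), 0.66)]
gauge10_handle [(array([0.481 , 0.4256, 0.0092]), 0.94)]
gauge10_tip [(array([0.482 , 0.4223, 0.0105]), 0.96), (array([0.36  , 0.3046, 0.0115]), 0.73)]
mat [(array([ 0.4879,  0.4642, -0.0017]), 0.64), (array([0.6752, 0.3525, 0.0551]), 0.57)]
stop_mark [(array([0.5383, 0.2601, 0.018 ]), 0.71)]
bed_mark [(array([0.5361, 0.2596, 0.0182]), 0.62)]
top {'fx': 511.8193994932777, 'fy': 511.8193994932777, 'cx': 316.1089946944012, 'cy': 238.72743023379425, 'eye': array([0.3389, 0.2536, 1.0049
[... 593 characters left out ...]
.4172, 0.0128]), 0.71), (array([0.6765, 0.3436, 0.0785]), 0.48)]
mat [(array([0.4871, 0.4642, 0.0047]), 0.97)]
stop_mark [(array([0.5313, 0.2489, 0.015 ]), 0.87), (array([0.5492, 0.2448, 0.0943]), 0.32)]
bed_mark [(array([0.5344, 0.2423, 0.0104]), 0.95)]
relay [(array([0.6761, 0.3439, 0.0776]), 0.64)]
capacitor [(array([0.4895, 0.4212, 0.0112]), 0.64), (array([0.7343, 0.1773, 0.1283]), 0.63)]
reel [(array([0.7385, 0.2529, 0.0473]), 0.82), (array([0.4897, 0.4174, 0.0128]), 0.28)]
marker []
meter [(array([0.3849, 0.0136, 0.0342]), 0.67)]
1.45 [ 0.1425 -0.5053  0.4047] [[ 0.9625  0.2714 -0.    ]
 [ 0.2714 -0.9625  0.    ]
 [-0.     -0.     -1.    ]] [-0.1748 -1.0223  0.6528] 0.08533703099224549
```

View pics/scene0.png

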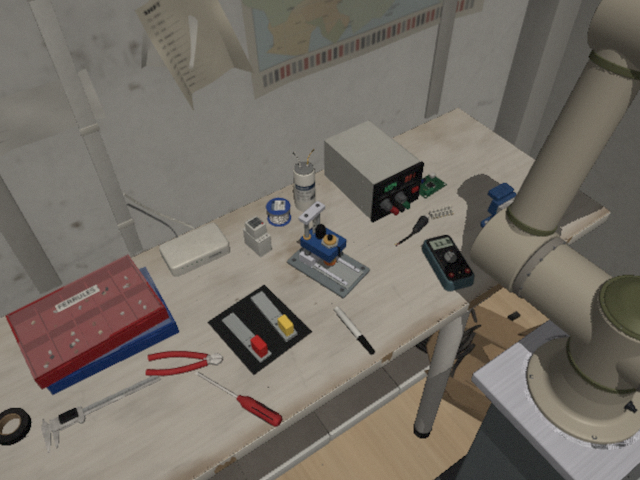

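View pics/top0.png

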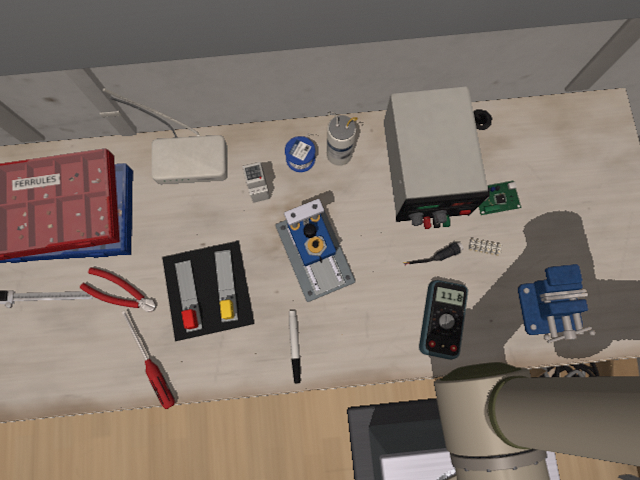

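The stand (top view ~(315,255)) has a low head. The yellow gauge at (227,290) has its handle towards the robot and the red one sits on its left. Next I measure the poses.

```bash
python3 - <<'E'
from h import *
np.set_printoptions(precision=4,suppress=True)
im=np.load('pics/top_i.npy');d=np.load('pics/top_d.npy');W=pts('top',d)
ims=np.load('pics/scene_i.npy');ds=np.load('pics/scene_d.npy');Ws=pts('scene',ds)
def rect(P,n):
    r=cv2.minAreaRect((P[:,:2]*1000).astype(np.float32));print(n,len(P),'c',np.round(r[0],1),'sz',np.round(r[1],1),'ang',round(r[2],2),'z med',np.median(P[:,2]))
    return r
for nm,I,X in(('top',im,W),('scene',ims,Ws)):
    hsv=cv2.cvtColor(I,cv2.COLOR_RGB2HSV);H,S,V=[hsv[...,k].astype(int) for k in range(3)]
    x,y,z=X[...,0],X[...,1],X[...,2]
    # bench z
    b=(x>.35)&(x<.42)&(y>.3)&(y<.36)&(S<80)&(V>120);print(nm,'bench z',np.median(z[b]))
    ym=(H>20)&(H<33)&(S>150)&(x>.38)&(x<.6)&(y>.36)&(y<.47)
    print('yellow z pct',np.percentile(z[ym],[5,25,50,75,95]))
    P=X[ym&(z>.038)];rect(P,'ytop')
    strip=(z>.009)&(z<.018)&(x>.4)&(x<.6)&(y>.38)&(y<.455)&(S<60)&(V>70)&~ym
    rect(X[strip],'strip')
    red=((H<8)|(H>172))&(S>150)&(x>.38)&(x<.55)&(y>.46)&(y<.56)
    rect(X[red&(z>.035)],'redtop')
    blue=(H>100)&(H<120)&(S>120)&(x>.45)&(x<.62)&(y>.18)&(y<.31)
    print('blue z',np.percentile(z[blue],[5,25,50,75,95]))
    zz=np.percentile(z[blue],75);rect(X[blue&(z>zz-.005)],'headtop')
    st=(z>.007)&(z<.016)&(x>.38)&(x<.64)&(y>.16)&(y<.34)
    rect(X[st],'base')
    bed=(z>.0135)&(z<.019)&(x>.40)&(x<.53)&(y>.18)&(y<.31);print('bed z',np.median(z[bed]))
    br=(z>.145)&(x>.5)&(x<.65)&(y>.18)&(y<.31);rect(X[br],'bridge')
    k=(V<60)&(S<90)&(z>.07)&(x>.5)&(x<.6)&(y>.2)&(y<.3);rect(X[k],'knob');print(np.percentile(z[k],[5,50,95]))
E
python3 - <<'E'
import cv2,numpy as np
im=np.load('pics/top_i.npy');o=cv2.resize(im[180:340,150:370,::-1],None,fx=3.6,fy=3.6,interpolation=cv2.INTER_CUBIC);cv2.imwrite('pics/c1.png',o)
im=np.load('pics/scene_i.npy');o=cv2.resize(im[180:380,200:400,::-1],None,fx=3,fy=3,interpolation=cv2.INTER_CUBIC);cv2.imwrite('pics/c2.png',o)
E
```

```text
top bench z 0.0009536191981034392
yellow z pct [0.0172 0.0425 0.0445 0.0461 0.048 ]
ytop 201 c [445.9 416. ] sz [33.8 21.1] ang 3.04 z med 0.04496961693814683
strip 808 c [495.9 419.2] sz [139.1  31.6] ang 2.16 z med 0.013778497896328512
redtop 209 c [434.8 486.9] sz [32.9 21.3] ang 6.12 z med 0.04498668205142986
blue z [0.0869 0.0928 0.094  0.0951 0.0971]
headtop 774 c [552.7 243.4] sz [79.8 63. ] ang 17.02 z med 0.09415504827498655
base 1869 c [505.3 238. ] sz [246.1 139.8] ang 2.3 z med 0.01305652167743343
bed z 0.016090001171792934
bridge 561 c [585.7 253.1] sz [25.2 66. ] ang 16.65 z med 0.1628893563337791
knob 172 c [559.4 231.1] sz [81.7 53.4] ang 32.75 z med 0.12581719766978405
[0.0908 0.1258 0.1292]
scene bench z -0.0005973749656317251
yellow z pct [0.0058 0.0342 0.0429 0.0451 0.0473]
ytop 141 c [441.4 419.6] sz [34.7 19.6] ang 0.65 z med 0.0445548799142067
strip 515 c [491.1 422. ] sz [141.3  31.1] ang 3.01 z med 0.01266694483852926
redtop 160 c [429.9 490.7] sz [35.4 21.2] ang 3.32 z med 0.044068387281586685
blue z [0.0737 0.0834 0.091  0.0934 0.0962]
headtop 391 c [549.7 247. ] sz [85.4 65.7] ang 17.2 z med 0.09275567909336868
base 1340 c [501.9 241.5] sz [237.7 141.5] ang 2.53 z med 0.01234593345795687
bed z 0.015893661632422895
bridge 314 c [581.2 258. ] sz [26.3 67.2] ang 14.99 z med 0.16102051557307961
knob 118 c [545.5 254.1] sz [81.4 41.1] ang 2.32 z med 0.12084460951489856
[0.0817 0.1208 0.1277]
```

View pics/c1.png

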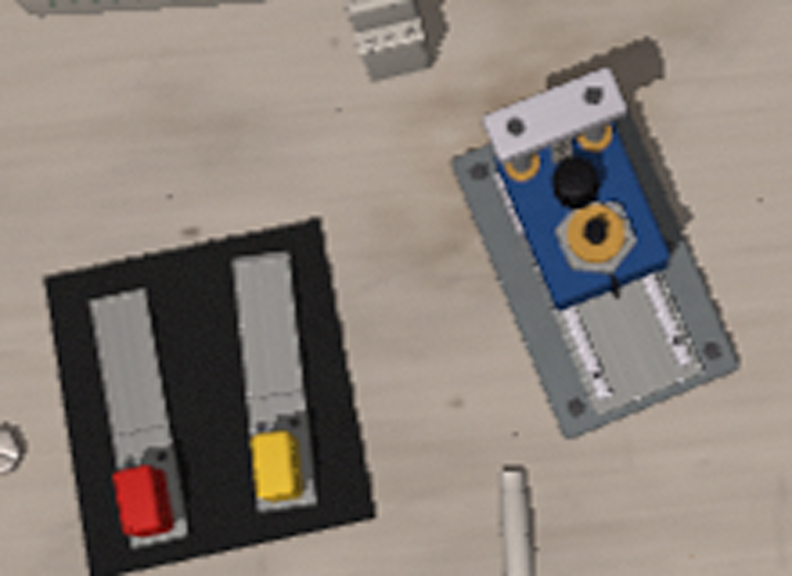

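View pics/c2.png

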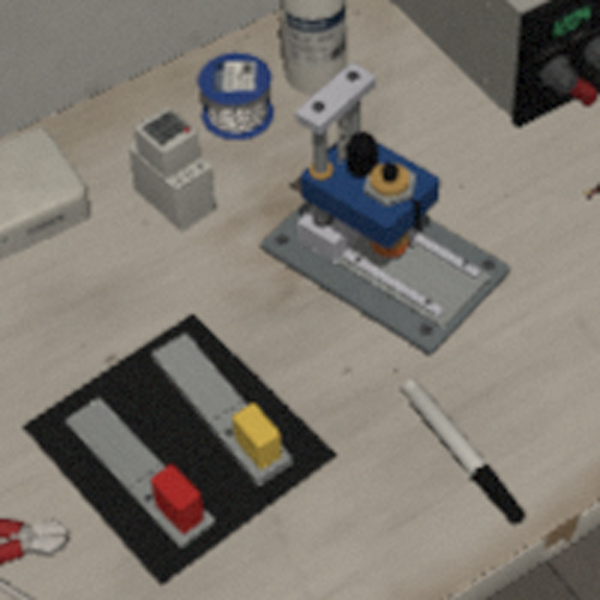

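```bash
cat > fit.py <<'E'
from h import *
np.set_printoptions(precision=4,suppress=True)
def fit(nm):
    I=np.load(f'pics/{nm}_i.npy');X=pts(nm,np.load(f'pics/{nm}_d.npy'))
    x,y,z=X[...,0],X[...,1],X[...,2]
    a=np.radians(17);R=np.array([[np.cos(a),-np.sin(a)],[np.sin(a),np.cos(a)]])
    L=(X[...,:2]-[.534,.240])@R*1000
    g=(np.abs(L[...,0])<115)&(np.abs(L[...,1])<75)
    m=g&(z>.006)&(z<.023)
    n,lab,st,c=cv2.connectedComponentsWithStats(m.astype(np.uint8))
    k=1+np.argmax(st[1:,4]);P=L[lab==k]
    print(nm,'base x range',np.percentile(P[:,0],[.5,99.5]),'y',np.percentile(P[:,1],[.5,99.5]))
    # left edge and right edge per x-bin
    for xb in range(-75,90,20):
        q=P[np.abs(P[:,0]-xb)<5]
        if len(q)>8: print(xb,q[:,1].min().round(1),q[:,1].max().round(1),end=' | ')
    print()
    for yb in range(-45,50,15):
        q=P[np.abs(P[:,1]-yb)<5]
        if len(q)>8: print(yb,q[:,0].min().round(1),q[:,0].max().round(1),end=' | ')
    print()
    V=I.max(-1);kn=g&(V<55)&(z>.08)&(np.hypot(L[...,0]-26,L[...,1])<16)
    zz=z[kn];print('knob z',np.percentile(zz,[5,25,50,75,90,97]))
    t=kn&(z>np.percentile(zz,97)-.006);print('knob xy',np.mean(L[t],0),t.sum(),np.mean(X[t],0))
for n in('top','scene'): fit(n)
E
python3 fit.py
```

```text
top base x range [-76.391   90.7047] y [-54.533   48.8555]
-75 -53.8 49.2 | -55 -54.2 49.0 | -35 -55.2 49.1 | -15 -55.3 48.9 | 5 -55.0 49.1 | 25 -54.9 48.9 | 45 -54.6 48.9 | 65 -54.5 48.3 | 85 -54.5 48.8 | 
-45 -76.6 77.2 | -30 -76.7 -11.9 | -15 -76.4 -11.5 | 0 -76.6 -11.3 | 15 -76.7 -12.0 | 30 -76.6 93.1 | 45 -76.2 92.8 | 
knob z [0.1072 0.1228 0.1262 0.1277 0.1285 0.1293]
knob xy [28.7978 -2.474 ] 114 [0.5623 0.2461 0.1269]
scene base x range [-79.6187  88.4137] y [-48.6563  54.4173]
-75 -50.1 54.6 | -55 -48.1 53.2 | -35 -51.2 54.2 | -15 -51.2 55.5 | 5 -49.6 54.3 | 25 -0.2 53.4 | 45 33.5 53.8 | 65 31.7 55.3 | 85 -3.0 54.0 | 
-45 -78.6 4.1 | -30 -80.1 4.8 | -15 -79.6 -3.6 | 0 -80.2 89.1 | 15 -79.2 88.8 | 30 -79.9 89.7 | 45 -80.7 89.6 | 
knob z [0.1027 0.1118 0.1208 0.125  0.1268 0.1275]
knob xy [25.4094  1.9867] 56 [0.5577 0.2493 0.1253]
```

Request:
arm_command(
  steps=[
    [43, -43.5, 0, 0],
    [43, -43.5, 0, 0],
    [43, -43.5, 0, 0],
    [43, -43.5, 0, 0],
    [43, -43.5, 0, 0],
    [43, -43.5, 0, 0],
    [43, -43.5, 0, 0],
    [43, -43.5, 0, 0],
  ],
  claw=55,
)

```text
t: 2.45
eef_pos: [0.3796, -0.0751, 0.405]
tcp_rot: [[0.963, 0.271, 0.001], [0.271, -0.963, -0.001], [0.001, 0.001, -1.0]]
wrist_force: [0.7, -0.3, 0.1]
gripper_width: 0.0471
```

```bash
cat > go.py <<'E'
import sys
from h import *
s=state();R=np.array(s['tcp_rot']);p=np.array(s['eef_pos'])*1000
a=np.degrees(np.arctan2(R[1,0],R[0,0]))
print('t',round(s['t'],2),'p',p.round(1),'ang',a.round(2),'F',np.round(s['wrist_force'],2),'T',np.round(s['torque'],2),'w',round(s['gripper_width']*1000,1),'z',R[:,2].round(4))
if len(sys.argv)>4:
    t=np.array([float(v) for v in sys.argv[1:4]]);A=float(sys.argv[4])
    print('delta tool',(R.T@(t-p)).round(1),'yaw',round(-(A-a),2),'dist',np.linalg.norm(t-p).round(1))
E
python3 go.py 557.5 246.8 340 17
```

```text
t 2.45 p [379.6 -75.1 405. ] ang 15.73 F [ 0.69 -0.33  0.12] T [ 0.01 -0.05  0.01] w 47.1 z [ 1.e-03 -6.e-04 -1.e+00]
delta tool [ 258.4 -261.6   65. ] yaw -1.27 dist 373.5
```

Request:
arm_command(
  steps=[
    [43, -43.5, 0, -1.25],
    [43, -43.5, 0, 0],
    [43, -43.5, 0, 0],
    [43, -43.5, 0, 0],
    [43, -43.5, 0, 0],
    [43, -43.5, 32, 0],
    [0, 0, 32, 0],
    [0, 0, 0, 0],
  ],
)

```text
t: 3.45
eef_pos: [0.5478, 0.2425, 0.3415]
tcp_rot: [[0.956, 0.293, -0.005], [0.293, -0.956, -0.001], [-0.005, -0.0, -1.0]]
wrist_force: [0.1, 0.0, 1.1]
gripper_width: 0.0468
```

```bash
python3 go.py 557.5 246.8 273 17; python3 - <<'E'
from h import *
pic('top','top1.png',(220,140,400,320),3); pic('scene','scene1.png',(230,120,430,300),3)
E
```

```text
t 3.45 p [547.8 242.5 341.5] ang 17.03 F [0.11 0.03 1.13] T [-0.06  0.03 -0.01] w 46.8 z [-0.005  -0.0012 -1.    ]
delta tool [10.9 -1.3 68.4] yaw 0.03 dist 69.3
```

View pics/top1.png

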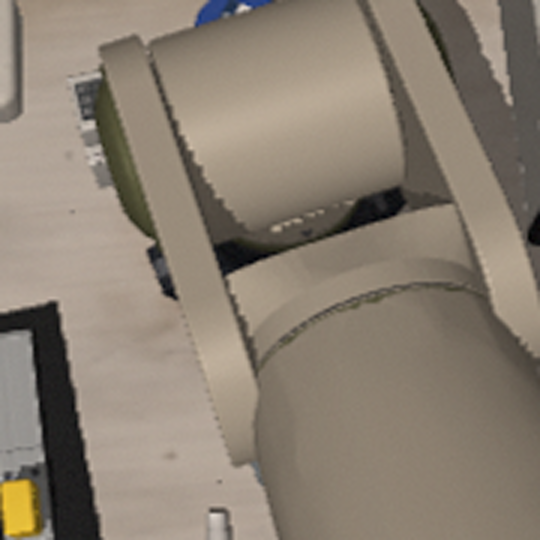

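View pics/scene1.png

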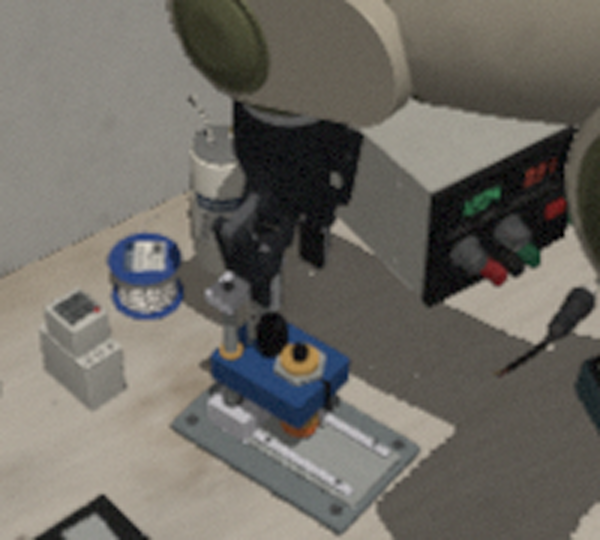

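Request:
arm_command(
  steps=[
    [5, -0.6, 0, 0],
    [5, -0.6, 10, 0],
    [0, 0, 15, 0],
    [0, 0, 15, 0],
    [0, 0, 10, 0],
    [0, 0, 8, 0],
    [0, 0, 6, 0],
    [0, 0, 0, 0],
  ],
)

```text
t: 4.55
eef_pos: [0.5572, 0.2463, 0.2795]
tcp_rot: [[0.956, 0.292, -0.0], [0.292, -0.956, -0.0], [-0.0, -0.0, -1.0]]
wrist_force: [-0.4, 0.3, 1.1]
gripper_width: 0.0467
```

```bash
python3 go.py 556.5 246.5 275 17; python3 - <<'E'
from h import *
pic('scene','scene2.png',(260,150,400,290),4)
E
```

```text
t 4.55 p [557.2 246.3 279.5] ang 16.99 F [-0.4   0.27  1.07] T [-0.05  0.08  0.06] w 46.7 z [-4.e-04 -1.e-04 -1.e+00]
delta tool [-0.6 -0.4  4.5] yaw -0.01 dist 4.5
```

View pics/scene2.png

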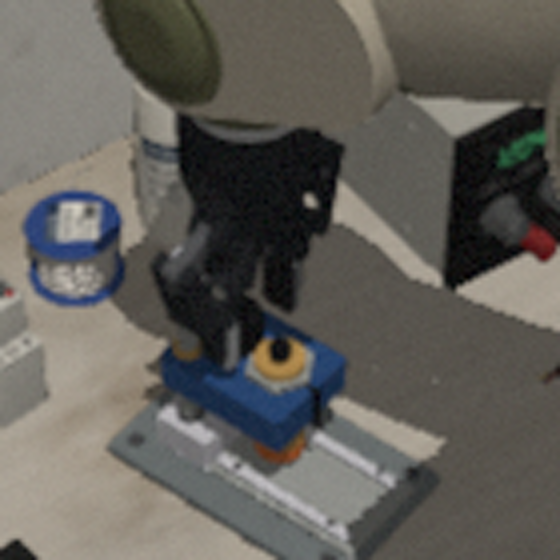

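Request:
arm_command(
  steps=[
    [-0.5, -0.4, 4, 0],
    [0, 0, 0, 0],
  ],
)

```text
t: 4.85
eef_pos: [0.5566, 0.2465, 0.2755]
tcp_rot: [[0.956, 0.292, -0.0], [0.292, -0.956, -0.0], [-0.0, -0.0, -1.0]]
wrist_force: [-0.2, -0.1, -1.1]
gripper_width: 0.0472
```

Request:
arm_command(
  steps=[
    [0, 0, 0, 0],
    [0, 0, 0, 0],
    [0, 0, 0, 0],
    [0, 0, 0, 0],
  ],
  claw=0,
)

```text
t: 5.35
eef_pos: [0.5564, 0.2473, 0.276]
tcp_rot: [[0.956, 0.293, 0.0], [0.293, -0.956, 0.002], [0.001, -0.002, -1.0]]
wrist_force: [-1.6, 5.8, 0.4]
gripper_width: 0.0206
```

```bash
python3 go.py
```

```text
t 5.35 p [556.4 247.3 276. ] ang 17.01 F [-1.63  5.76  0.4 ] T [0.84 0.18 0.04] w 20.6 z [ 0.      0.0018 -1.    ]
```

Request:
arm_command(
  steps=[
    [0, -1, -2, 0],
    [0, 0, -3, 0],
    [0, 0, -3, 0],
    [0, 0, -4, 0],
    [0, 0, -4, 0],
    [0, 0, -4, 0],
    [0, 0, 0, 0],
    [0, 0, 0, 0],
  ],
)

```text
t: 6.35
eef_pos: [0.5563, 0.2476, 0.2965]
tcp_rot: [[0.956, 0.292, 0.001], [0.292, -0.956, 0.0], [0.001, -0.0, -1.0]]
wrist_force: [-0.5, 3.9, 1.1]
gripper_width: 0.02
```

```bash
python3 go.py; python3 - <<'E'
from h import *
pic('scene','scene3.png',(260,150,400,290),4)
E
```

```text
t 6.35 p [556.3 247.6 296.5] ang 17.0 F [-0.49  3.93  1.1 ] T [0.58 0.15 0.05] w 20.0 z [ 6.e-04  3.e-04 -1.e+00]
```

View pics/scene3.png

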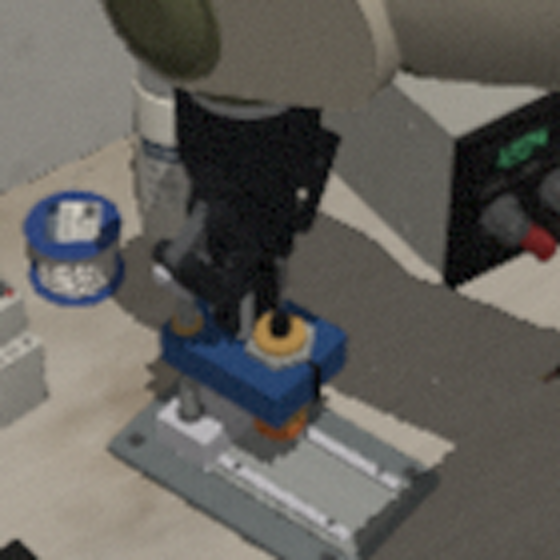

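Request:
arm_command(
  steps=[
    [0, 0, 0, 0],
    [0, 0, 0, 0],
    [0, 0, -5, 0],
    [0, 0, -20, 0],
    [0, 0, -20, 0],
    [0, 0, -10, 0],
    [0, 0, 0, 0],
  ],
  claw=55,
)

```text
t: 7.28
eef_pos: [0.5564, 0.2475, 0.3512]
tcp_rot: [[0.956, 0.292, 0.001], [0.292, -0.956, 0.0], [0.001, 0.0, -1.0]]
wrist_force: [0.2, 0.6, 0.2]
gripper_width: 0.0468
```

```bash
python3 go.py 443.6 417.9 270 2.9; python3 - <<'E'
from h import *
im,d=pic('scene','scene4.png',(260,150,400,290),4)
X=pts('scene',d);z=X[...,2]
hsv=cv2.cvtColor(im,cv2.COLOR_RGB2HSV);H,S=hsv[...,0],hsv[...,1]
b=(H>100)&(H<120)&(S>120)&(X[...,0]>.48)&(X[...,0]<.62)&(X[...,1]>.18)&(X[...,1]<.31)
print(np.percentile(z[b],[25,50,75,90,95]))
E
```

```text
t 7.28 p [556.4 247.5 351.2] ang 16.99 F [0.21 0.59 0.19] T [-0.05 -0.02  0.01] w 46.8 z [ 1.e-03  2.e-04 -1.e+00]
delta tool [ -58.1 -196.    81.1] yaw 14.09 dist 219.9
[0.1042245  0.1115072  0.11364175 0.11523505 0.11631631]
```

Request:
arm_command(
  steps=[
    [-14.5, -49, 0, 0],
    [-14.5, -49, 0, 0],
    [-14.5, -49, 0, 0],
    [-14.5, -49, 10, 0],
    [0, 0, 30, 7],
    [0, 0, 30, 7],
    [0, 0, 0, 0],
    [0, 0, 0, 0],
  ],
)

```text
t: 8.32
eef_pos: [0.4439, 0.418, 0.2816]
tcp_rot: [[0.999, 0.054, 0.001], [0.054, -0.999, 0.001], [0.001, -0.001, -1.0]]
wrist_force: [0.9, -0.7, 1.6]
gripper_width: 0.0467
```

```bash
python3 go.py 443.6 417.9 193 2.9; python3 - <<'E'
from h import *
pic('scene','scene5.png',(190,230,350,390),4);pic('top','top5.png')
E
```

```text
t 8.32 p [443.9 418.  281.6] ang 3.11 F [ 0.91 -0.73  1.6 ] T [ 0.   -0.05  0.05] w 46.7 z [ 9.e-04  6.e-04 -1.e+00]
delta tool [-0.4  0.1 88.6] yaw 0.21 dist 88.6
```

View pics/scene5.png

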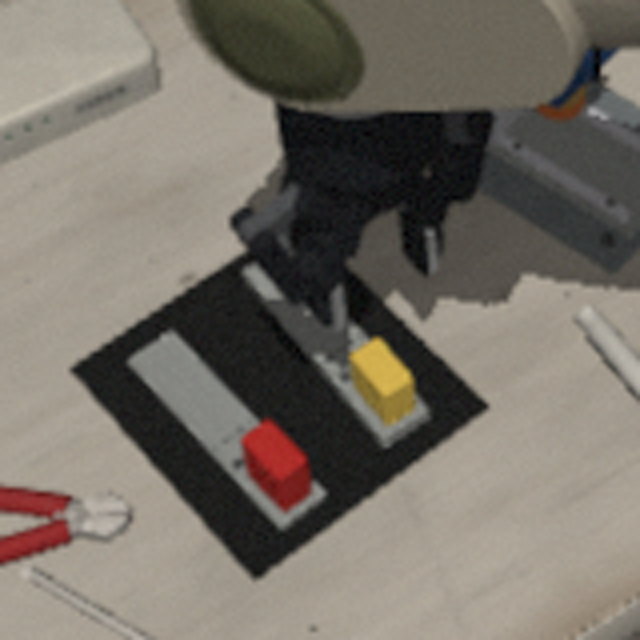

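View pics/top5.png

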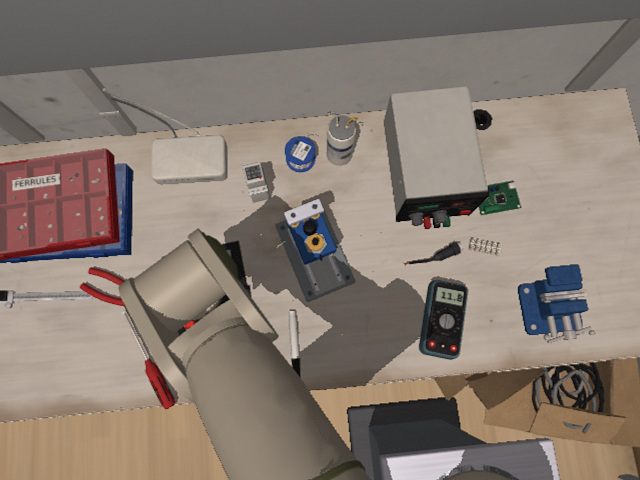

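Request:
arm_command(
  steps=[
    [0, 0, 25, 0.2],
    [0, 0, 25, 0],
    [0, 0, 20, 0],
    [0, 0, 12, 0],
    [0, 0, 6, 0],
    [0, 0, 0, 0],
  ],
)

```text
t: 9.18
eef_pos: [0.4437, 0.418, 0.1931]
tcp_rot: [[0.999, 0.049, 0.0], [0.049, -0.999, 0.0], [0.0, -0.0, -1.0]]
wrist_force: [-0.2, 0.9, 0.7]
gripper_width: 0.0467
```

```bash
python3 go.py 443.6 417.9 193 2.9; python3 - <<'E'
from h import *
pic('scene','scene6.png',(190,230,350,390),4)
E
```

```text
t 9.18 p [443.7 418.  193.1] ang 2.8 F [-0.2   0.93  0.75] T [-0.04  0.   -0.03] w 46.7 z [ 4.e-04  3.e-04 -1.e+00]
delta tool [-0.2  0.1  0.1] yaw -0.1 dist 0.2
```

View pics/scene6.png

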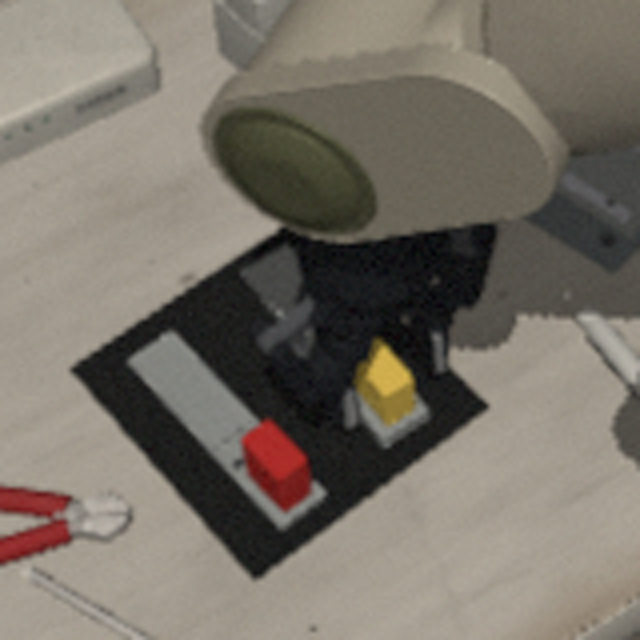

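Request:
arm_command(
  steps=[
    [-2.5, 0, 0, 0],
    [0, 0, 0, 0],
  ],
)

```text
t: 9.48
eef_pos: [0.441, 0.4179, 0.1932]
tcp_rot: [[0.999, 0.049, 0.0], [0.049, -0.999, 0.0], [0.0, -0.0, -1.0]]
wrist_force: [0.2, -0.8, -0.0]
gripper_width: 0.0469
```

Request:
arm_command(
  steps=[
    [0, 0, 0, 0],
    [0, 0, 0, 0],
    [0, 0, 0, 0],
    [0, 0, 0, 0],
  ],
  claw=0,
)

```text
t: 9.98
eef_pos: [0.4412, 0.418, 0.1931]
tcp_rot: [[0.999, 0.049, 0.001], [0.049, -0.999, 0.001], [0.001, -0.0, -1.0]]
wrist_force: [-0.2, -0.0, 4.7]
gripper_width: 0.019
```

Request:
arm_command(
  steps=[
    [0, 0, -5, 0],
    [0, 0, -10, 0],
    [0, 0, -20, 0],
    [0, 0, -20, 0],
    [0, 0, 0, 0],
    [0, 0, 0, 0],
  ],
)

```text
t: 10.72
eef_pos: [0.4409, 0.4177, 0.247]
tcp_rot: [[0.999, 0.049, -0.001], [0.049, -0.999, -0.001], [-0.001, 0.001, -1.0]]
wrist_force: [0.0, 0.6, -2.0]
gripper_width: 0.0187
```

```bash
python3 go.py; python3 - <<'E'
from h import *
pic('scene','scene7.png',(190,210,370,390),3.5)
pic('top','top7.png')
E
```

```text
t 10.72 p [440.9 417.7 247. ] ang 2.79 F [ 0.    0.56 -2.05] T [ 0.01  0.02 -0.02] w 18.7 z [-1.e-03 -7.e-04 -1.e+00]
```

View pics/scene7.png

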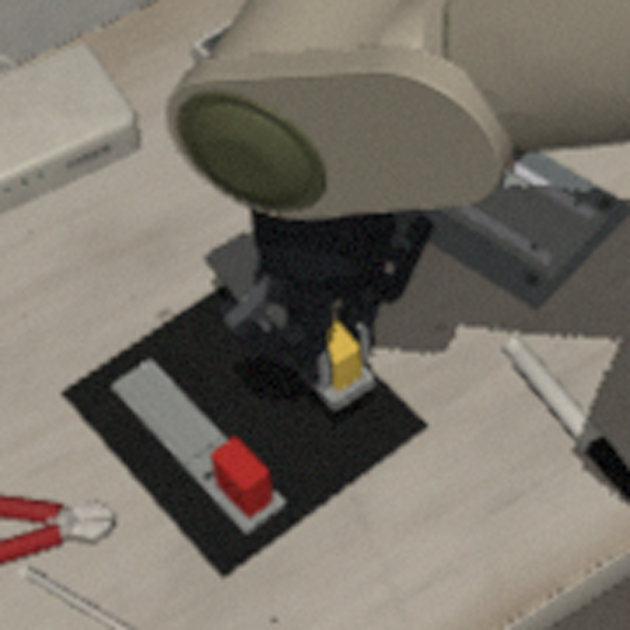

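Request:
arm_command(
  steps=[
    [0, 0, -8, -7.1],
    [0, 0, -7, -7.1],
    [-46, 30, 0, 0],
    [-46, 30, 0, 0],
    [-46, 30, 0, 0],
    [0, 53, 0, 0],
    [0, 53, 0, 0],
    [0, 0, 0, 0],
  ],
)

```text
t: 11.82
eef_pos: [0.3672, 0.1877, 0.2625]
tcp_rot: [[0.958, 0.288, -0.0], [0.288, -0.958, -0.0], [-0.0, 0.0, -1.0]]
wrist_force: [-0.7, 0.3, -1.1]
gripper_width: 0.0187
```

```bash
python3 go.py 384 195 212 17; python3 - <<'E'
from h import *
pic('scene','scene8.png',(220,180,400,340),4)
pic('top','top8.png',(200,180,400,340),4)
E
```

```text
t 11.82 p [367.2 187.7 262.5] ang 16.71 F [-0.7   0.33 -1.12] T [-0.05  0.05  0.  ] w 18.7 z [-3.e-04 -4.e-04 -1.e+00]
delta tool [18.2 -2.2 50.5] yaw -0.29 dist 53.7
```

View pics/scene8.png

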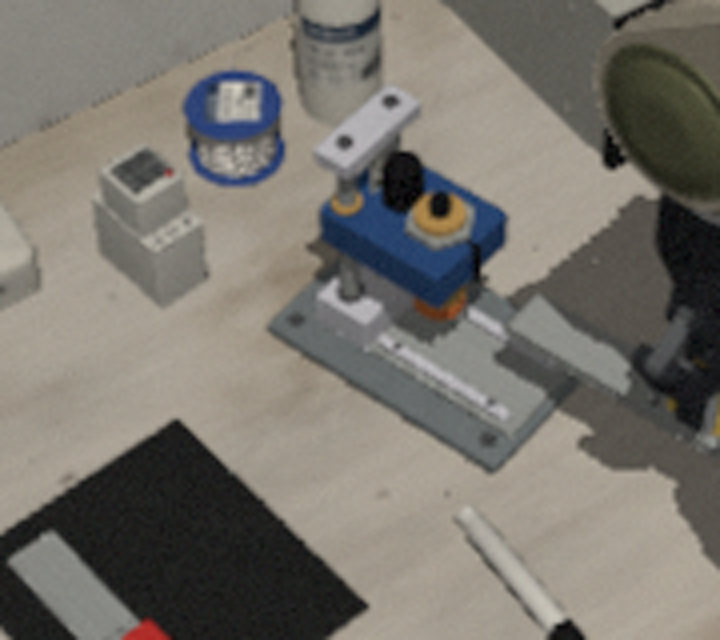

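View pics/top8.png

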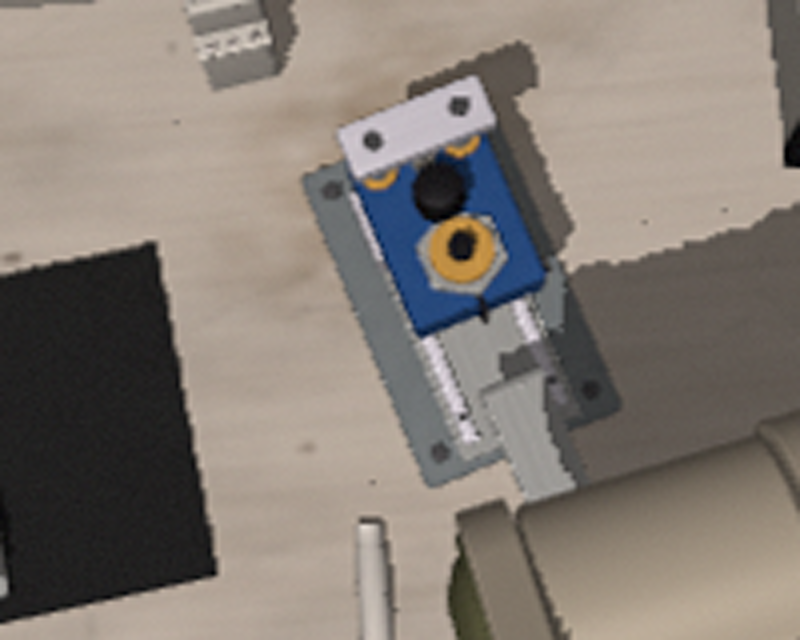

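```bash
cat > strip.py <<'E'
from h import *
np.set_printoptions(precision=2,suppress=True)
import sys
zc=float(sys.argv[1])/1000 # expected strip top z
a=np.radians(17);R=np.array([[np.cos(a),-np.sin(a)],[np.sin(a),np.cos(a)]])
for nm,off in(('top',(3.1,-2.8)),('scene',(-.3,2.0))):
    I=np.load(f'pics/{nm}_i.npy');X=pts(nm,np.load(f'pics/{nm}_d.npy'))
    L=(X[...,:2]-[.534,.240])@R*1000-np.array(off); z=X[...,2]*1000
    g=(np.abs(z-zc*1000)<7)&(np.abs(L[...,1])<35)&(L[...,0]>-120)&(L[...,0]<-25)&(I.max(-1)>60)
    n,lab,st,c=cv2.connectedComponentsWithStats(g.astype(np.uint8));k=1+np.argmax(st[1:,4]);m=lab==k
    P=L[m];Z=z[m];
    A=np.c_[P,np.ones(len(P))];co,*_=np.linalg.lstsq(A,Z,rcond=None)
    print(nm,'n',len(P),'tip x',np.percentile(P[:,0],99),P[:,0].max(),'slope x,y',co[:2],'z at tip',A[np.argmax(P[:,0])]@co,'medz',np.median(Z))
    for xb in range(-110,-25,10):
        q=P[np.abs(P[:,0]-xb)<4]
        if len(q)>10: print(xb,'y',q[:,1].min(),q[:,1].max(),'mid',(q[:,1].min()+q[:,1].max())/2)
E
python3 strip.py 82
```

```text
top n 526 tip x -54.94088325955618 -54.33320532942761 slope x,y [ 0.   -0.02] z at tip 83.11770342658633 medz 83.09084074891621
-110 y -15.264902423335116 14.759020137014367 mid -0.2529411431603741
-100 y -14.95666636876862 14.832182849542228 mid -0.06224175961319567
-90 y -14.916493545407182 14.674204200703702 mid -0.12114467235173976
-80 y -15.012844125865492 14.86124664194875 mid -0.075798741958371
-70 y -14.51424734846903 14.672920239402107 mid 0.07933644546653795
-60 y -14.832247079942682 14.878239623075963 mid 0.022996271566640303
scene n 358 tip x -54.89185201190621 -52.3905711771197 slope x,y [-0.01 -0.05] z at tip 81.08076320191904 medz 81.95827579212738
-110 y -18.21343572376202 14.226552535945903 mid -1.9934415939080594
-100 y -17.790659049718364 14.406623876869642 mid -1.6920175864243614
-90 y -17.1144575028355 13.52453996107182 mid -1.7949587708818395
-80 y -17.292535426363962 14.008635932180603 mid -1.6419497470916795
-70 y -17.12064099203897 14.224661783313309 mid -1.4479896043628315
-60 y -16.444184105753195 14.64376010559672 mid -0.9002120000782377
```

Request:
arm_command(
  steps=[
    [10, -0.7, 15, -0.4],
    [8, 0, 17, 0],
    [0, 0, 12, 0],
    [0, 0, 7, 0],
    [0, 0, 2, 0],
    [0, 0, 0, 0],
  ],
)

```text
t: 12.68
eef_pos: [0.3834, 0.1962, 0.21]
tcp_rot: [[0.954, 0.299, 0.0], [0.299, -0.954, 0.0], [0.0, 0.0, -1.0]]
wrist_force: [0.0, -0.6, -2.0]
gripper_width: 0.0192
```

```bash
python3 go.py; python3 - <<'E'
from h import *
pic('scene','scene9.png',(260,200,400,310),5)
pic('top','top9.png',(230,180,370,310),5)
E
python3 strip.py 28
```

```text
t 12.68 p [383.4 196.2 210. ] ang 17.4 F [ 0.01 -0.65 -1.97] T [-0.03  0.04 -0.03] w 19.2 z [ 3.e-04  1.e-04 -1.e+00]
top n 476 tip x -27.50289572320801 -25.091597701747812 slope x,y [-0.05 -0.12] z at tip 26.22531356097751 medz 30.575162496282115
-90 y -12.287167671755213 17.163507438090296 mid 2.438169883167541
-80 y -11.517424570769844 17.295692603449524 mid 2.88913401633984
-70 y -14.78248815071801 17.29823792511942 mid 1.257874887200705
-60 y -12.17521628594654 25.266874381040918 mid 6.545829047547189
-50 y -11.87168576252959 27.55108643839104 mid 7.839700337930724
-40 y -12.463603265395612 26.32561340401433 mid 6.931005069309359
-30 y 20.053954526295218 26.217567767391554 mid 23.135761146843386
scene n 447 tip x -30.25801850455762 -25.164418193990002 slope x,y [-0.03  0.  ] z at tip 27.141235024143175 medz 28.849615064626132
-110 y 1.1416264556607438 17.07631785230972 mid 9.108972153985233
-100 y -13.93172092836029 17.96951650494286 mid 2.0188977882912846
-90 y -12.237965940585736 17.754299667811864 mid 2.758166863613064
-80 y -11.97955371849725 18.627301682233348 mid 3.323873981868049
-70 y -12.708339022204873 18.95152749745808 mid 3.1215942376266037
-60 y -26.23721530466681 18.093085908715516 mid -4.072064697975648
-50 y -24.289884190693055 18.243548785169004 mid -3.0231677027620254
-40 y -22.240653991429063 27.16994573768891 mid 2.464645873129923
```

View pics/scene9.png

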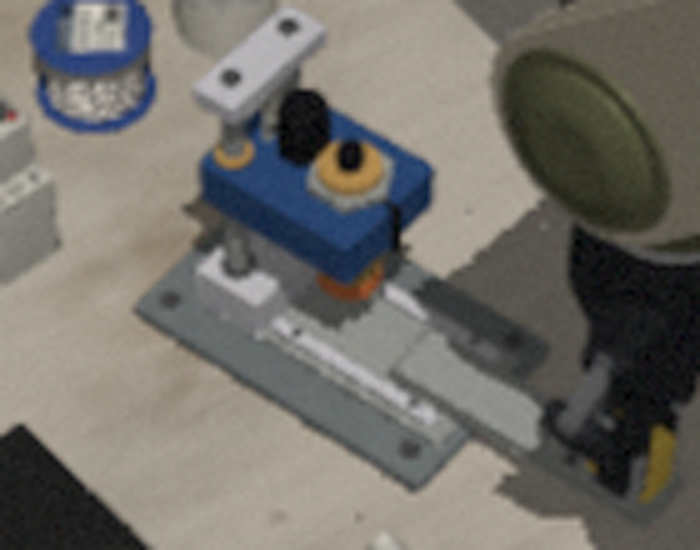

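View pics/top9.png

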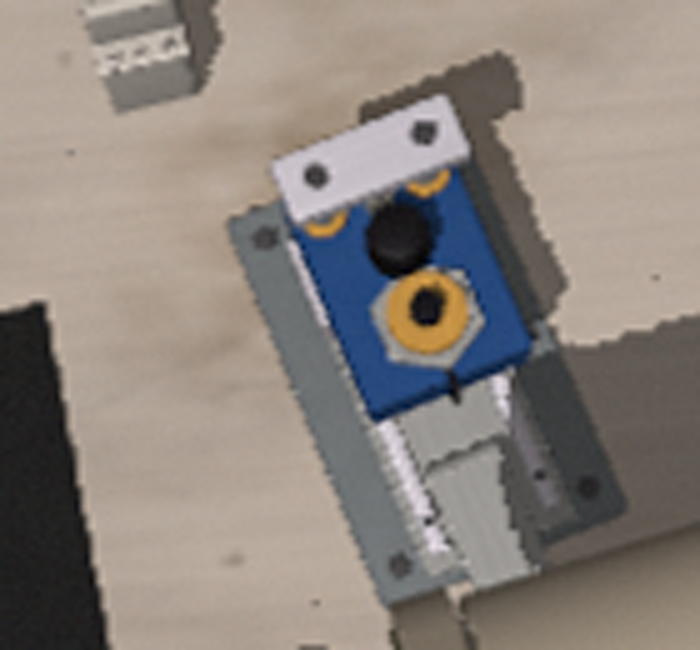

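Request:
arm_command(
  steps=[
    [0, 2.4, 0, 0.4],
    [0, 0, 2, 0],
    [0, 0, 1, 0],
    [0, 0, 0, 0],
  ],
)

```text
t: 13.28
eef_pos: [0.3841, 0.1938, 0.2066]
tcp_rot: [[0.956, 0.292, -0.0], [0.292, -0.956, -0.0], [-0.0, -0.0, -1.0]]
wrist_force: [0.4, -0.2, -1.8]
gripper_width: 0.0188
```

```bash
python3 go.py; python3 - <<'E'
from h import *
pic('scene','scene10.png',(260,200,400,310),5)
pic('top','top10.png',(230,180,370,310),5)
E
python3 strip.py 28
```

```text
t 13.28 p [384.1 193.8 206.6] ang 16.99 F [ 0.36 -0.21 -1.81] T [0.01 0.11 0.02] w 18.8 z [-3.e-04 -0.e+00 -1.e+00]
top n 423 tip x -36.558533789869166 -35.995577411510716 slope x,y [-0.02 -0.01] z at tip 26.78895052188334 medz 27.35660990346378
-90 y -15.18753887573845 10.869331536119468 mid -2.1591036698094914
-80 y -15.309524937262097 14.513700272701051 mid -0.3979123322805229
-70 y -15.257819681213746 14.17775458736465 mid -0.5400325469245484
-60 y -15.044068215515711 14.479238505603163 mid -0.28241485495627394
-50 y -14.685290996395896 14.493565518154846 mid -0.09586273912052512
-40 y -14.945013429438859 14.553544915455053 mid -0.19573425699190317
scene n 403 tip x -36.482785713706875 -33.01586213176697 slope x,y [-0.01  0.01] z at tip 25.112040674088338 medz 25.835896870651133
-110 y -1.5223000275709135 14.691948570913624 mid 6.584824271671355
-100 y -17.422286493696443 14.534671884552154 mid -1.443807304572145
-90 y -16.661263122175146 15.176171144324709 mid -0.7425459889252188
-80 y -18.699210132920854 15.626907353149207 mid -1.5361513898858234
-70 y -16.572220729726872 15.686370212564935 mid -0.4429252585809689
-60 y -23.1886520605012 16.582988280664793 mid -3.3028318899182043
-50 y -25.016307188290973 16.163862996429653 mid -4.42622209593066
-40 y -25.41230131649274 15.010657527355015 mid -5.200821894568863
```

View pics/top10.png

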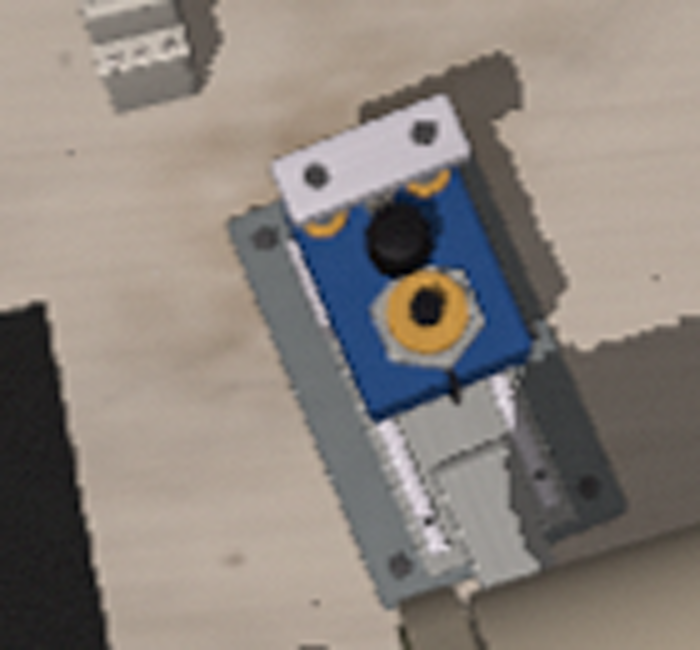

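View pics/scene10.png

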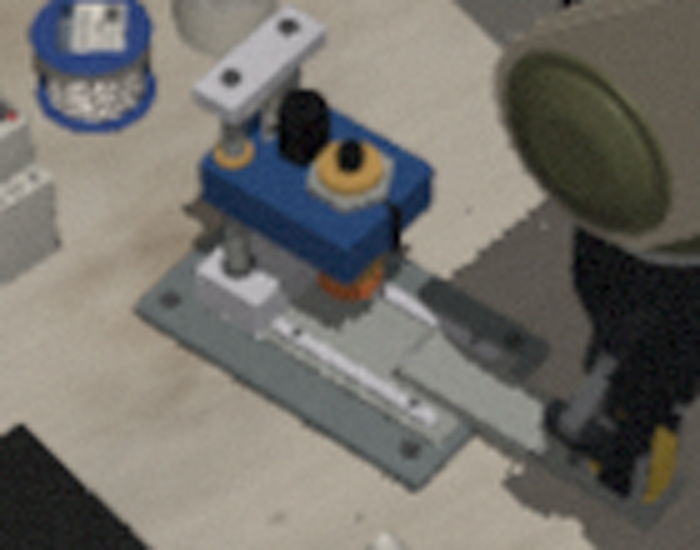

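Request:
arm_command(
  steps=[
    [0, 0, 0.5, 0],
    [0, 0, 0.3, 0],
  ],
)

```text
t: 13.62
eef_pos: [0.3841, 0.1938, 0.2059]
tcp_rot: [[0.956, 0.292, -0.0], [0.292, -0.956, -0.0], [-0.0, -0.0, -1.0]]
wrist_force: [-0.4, -0.9, 1.5]
gripper_width: 0.0189
```

Request:
arm_command(
  steps=[
    [0, 0, 0.3, 0],
    [0, 0, 0, 0],
  ],
)

```text
t: 13.88
eef_pos: [0.3841, 0.1938, 0.2057]
tcp_rot: [[0.956, 0.292, -0.0], [0.292, -0.956, -0.0], [-0.0, 0.0, -1.0]]
wrist_force: [-1.7, -1.3, 2.8]
gripper_width: 0.019
```

Request:
arm_command(
  steps=[
    [0, 0, 0.4, 0],
    [0, 0, 0, 0],
  ],
)

```text
t: 14.12
eef_pos: [0.384, 0.1938, 0.2054]
tcp_rot: [[0.956, 0.292, -0.0], [0.292, -0.956, -0.0], [-0.0, -0.0, -1.0]]
wrist_force: [-4.8, -1.1, 6.7]
gripper_width: 0.0191
```

Request:
arm_command(
  steps=[
    [4, 0, -0.5, 0],
    [8, 0, 0, 0],
    [8, 0, 0, 0],
    [8, 0, 0, 0],
    [8, 0, 0, 0],
    [8, 0, 0, 0],
    [8, 0, 0, 0],
    [0, 0, 0, 0],
  ],
)

```text
t: 15.12
eef_pos: [0.4347, 0.2092, 0.2059]
tcp_rot: [[0.956, 0.292, 0.001], [0.292, -0.956, 0.0], [0.001, 0.0, -1.0]]
wrist_force: [-1.3, 0.7, 4.4]
gripper_width: 0.0192
```

```bash
python3 go.py;  python3 - <<'E'
from h import *
pic('scene','scene11.png',(260,200,400,310),5)
pic('top','top11.png',(230,180,370,310),5)
E
```

```text
t 15.12 p [434.7 209.2 205.9] ang 16.99 F [-1.26  0.66  4.36] T [-0.02  0.19 -0.02] w 19.2 z [ 1.2e-03  3.0e-04 -1.0e+00]
```

View pics/scene11.png

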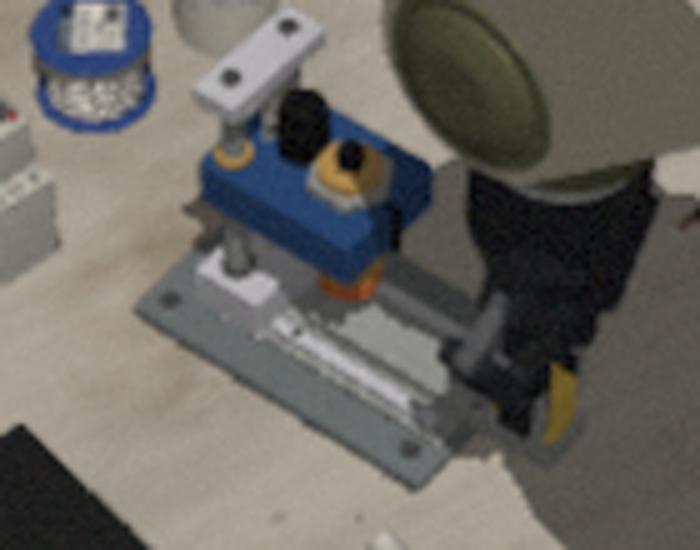

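Request:
arm_command(
  steps=[
    [3, 0, 0, 0],
    [3, 0, 0, 0],
    [1, 0, 0, 0],
    [0, 0, 0, 0],
  ],
)

```text
t: 15.72
eef_pos: [0.4402, 0.211, 0.206]
tcp_rot: [[0.956, 0.293, -0.003], [0.293, -0.956, -0.001], [-0.003, -0.0, -1.0]]
wrist_force: [-9.3, -2.9, 13.2]
gripper_width: 0.0191
```

Request:
arm_command(
  steps=[
    [1, 0, 0, 0],
    [1, 0, 0, 0],
    [0, 0, 0, 0],
  ],
)

```text
t: 16.1
eef_pos: [0.4421, 0.2116, 0.206]
tcp_rot: [[0.956, 0.293, -0.003], [0.293, -0.956, -0.001], [-0.003, -0.0, -1.0]]
wrist_force: [-8.3, -2.6, 13.5]
gripper_width: 0.019
```

Request:
arm_command(
  steps=[
    [1, 0, 0, 0],
    [0, 0, 0, 0],
  ],
)

```text
t: 16.35
eef_pos: [0.4431, 0.2119, 0.206]
tcp_rot: [[0.956, 0.293, -0.002], [0.293, -0.956, -0.001], [-0.003, -0.0, -1.0]]
wrist_force: [-9.2, -1.9, 13.6]
gripper_width: 0.0189
```

Request:
arm_command(
  steps=[
    [0.5, 0, -0.5, 0],
    [0, 0, 0, 0],
  ],
)

```text
t: 16.6
eef_pos: [0.4441, 0.2121, 0.2061]
tcp_rot: [[0.956, 0.292, 0.0], [0.292, -0.956, 0.0], [0.0, -0.0, -1.0]]
wrist_force: [-1.1, -0.9, 0.3]
gripper_width: 0.0191
```

Request:
arm_command(
  steps=[
    [1, 0, 0, 0],
    [0, 0, 0, 0],
  ],
)

```text
t: 16.85
eef_pos: [0.445, 0.2123, 0.2061]
tcp_rot: [[0.956, 0.292, 0.0], [0.292, -0.956, 0.0], [0.0, -0.0, -1.0]]
wrist_force: [0.2, 0.5, -1.0]
gripper_width: 0.019
```

Request:
arm_command(
  steps=[
    [1, 0, 0, 0],
    [0, 0, 0, 0],
  ],
)

```text
t: 17.1
eef_pos: [0.4457, 0.2126, 0.2061]
tcp_rot: [[0.956, 0.292, -0.001], [0.292, -0.956, -0.0], [-0.001, -0.0, -1.0]]
wrist_force: [-2.4, -1.2, -0.9]
gripper_width: 0.0192
```

```bash
python3 go.py
```

```text
t 17.1 p [445.7 212.6 206.1] ang 17.0 F [-2.38 -1.15 -0.86] T [-0.16  0.36 -0.04] w 19.2 z [-8.e-04 -2.e-04 -1.e+00]
```

Request:
arm_command(
  steps=[
    [1, 0, 0, 0],
    [0, 0, 0, 0],
  ],
)

```text
t: 17.35
eef_pos: [0.4461, 0.2128, 0.206]
tcp_rot: [[0.956, 0.292, -0.003], [0.292, -0.956, -0.001], [-0.003, -0.0, -1.0]]
wrist_force: [-8.1, -3.6, 4.2]
gripper_width: 0.0191
```

Request:
arm_command(
  steps=[
    [0.7, 0, 0, 0],
    [0, 0, 0, 0],
  ],
)

```text
t: 17.6
eef_pos: [0.4464, 0.2129, 0.206]
tcp_rot: [[0.956, 0.293, -0.005], [0.293, -0.956, -0.001], [-0.005, -0.0, -1.0]]
wrist_force: [-11.5, -6.2, 8.3]
gripper_width: 0.0188
```

```bash
python3 go.py
```

```text
t 17.6 p [446.4 212.9 206. ] ang 17.01 F [-11.49  -6.15   8.25] T [-0.72  1.55 -0.02] w 18.8 z [-0.0048 -0.0014 -1.    ]
```

Request:
arm_command(
  steps=[
    [-1.1, 0, 0, 0],
    [0, 0, 0, 0],
  ],
)

```text
t: 17.85
eef_pos: [0.4459, 0.2127, 0.206]
tcp_rot: [[0.956, 0.292, -0.002], [0.292, -0.956, -0.001], [-0.002, -0.0, -1.0]]
wrist_force: [-6.3, -3.4, 2.7]
gripper_width: 0.0186
```

Request:
arm_command(
  steps=[
    [0, 0, 0, 0],
    [0, 0, 0, 0],
  ],
  claw=45,
)

```text
t: 18.1
eef_pos: [0.4467, 0.2129, 0.2064]
tcp_rot: [[0.956, 0.292, 0.001], [0.292, -0.956, 0.0], [0.001, 0.0, -1.0]]
wrist_force: [0.7, 0.5, 0.1]
gripper_width: 0.0384
```

Request:
arm_command(
  steps=[
    [0, 0, -6, 0],
    [0, 0, -25, 0],
    [0, 0, -45, 0],
    [0, 0, -45, 0],
    [0, 0, -25, 0],
    [0, 0, 0, 0],
  ],
)

```text
t: 18.85
eef_pos: [0.4465, 0.2129, 0.3541]
tcp_rot: [[0.956, 0.292, 0.004], [0.292, -0.956, 0.001], [0.004, 0.0, -1.0]]
wrist_force: [-0.3, 0.9, -0.7]
gripper_width: 0.0385
```

```bash
python3 go.py 557 248 350 17; python3 - <<'E'
from h import *
pic('scene','scene12.png',(260,200,400,310),5)
pic('top','top12.png',(230,180,370,310),5)
E
```

```text
t 18.85 p [446.5 212.9 354.1] ang 17.0 F [-0.34  0.9  -0.75] T [-0.   -0.01 -0.04] w 38.5 z [ 4.2e-03  9.0e-04 -1.0e+00]
delta tool [115.9  -1.3   4.6] yaw 0.0 dist 116.0
```

View pics/scene12.png

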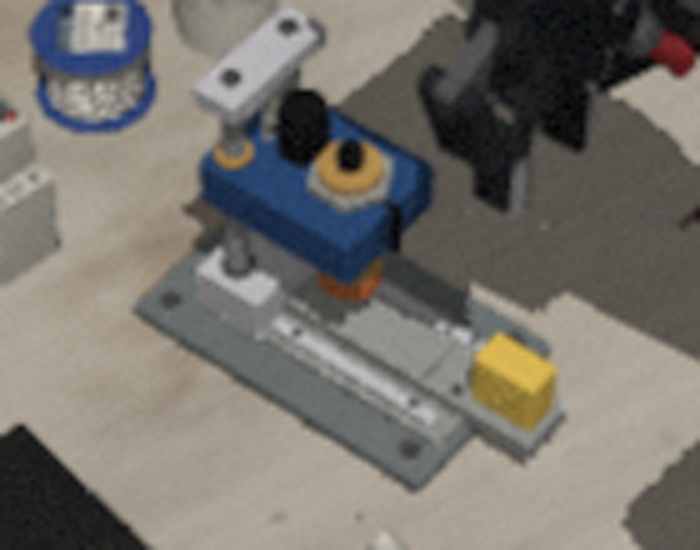

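Request:
arm_command(
  steps=[
    [19, 0, 0, 0],
    [40, -0.5, 0, 0],
    [40, -0.5, 0, 0],
    [16, 0, 0, 0],
    [0, 0, 0, 0],
    [0, 0, 0, 0],
  ],
  claw=0,
)

```text
t: 19.7
eef_pos: [0.5555, 0.2473, 0.3514]
tcp_rot: [[0.956, 0.292, -0.002], [0.292, -0.956, -0.0], [-0.002, -0.0, -1.0]]
wrist_force: [-0.2, 0.1, -0.3]
gripper_width: -0.0001
```

```bash
python3 go.py 557 248 325 17; python3 - <<'E'
from h import *
a=np.radians(17);R=np.array([[np.cos(a),-np.sin(a)],[np.sin(a),np.cos(a)]])
im,d=np.load('pics/top_i.npy'),np.load('pics/top_d.npy')
for nm,off in(('top',(3.1,-2.8)),('scene',(-.3,2.0))):
    I=np.load(f'pics/{nm}_i.npy');X=pts(nm,np.load(f'pics/{nm}_d.npy'))
    L=(X[...,:2]-[.534,.240])@R*1000-np.array(off);z=X[...,2]
    hsv=cv2.cvtColor(I,cv2.COLOR_RGB2HSV);H,S=hsv[...,0],hsv[...,1]
    m=(H>20)&(H<33)&(S>140)&(z>.052)&(z<.064)&(np.abs(L[...,0]+92)<35)&(np.abs(L[...,1])<30)
    print(nm,m.sum(),np.median(z[m]))
    if m.sum()>10:
        r=cv2.minAreaRect(L[m].astype(np.float32));print(r)
pic('scene','scene13.png',(260,130,400,290),4)
E
```

```text
t 19.7 p [555.5 247.3 351.4] ang 17.0 F [-0.25  0.05 -0.32] T [0.   0.   0.05] w -0.1 z [-1.7e-03 -4.0e-04 -1.0e+00]
delta tool [ 1.7 -0.3 26.4] yaw -0.0 dist 26.5
top 29 0.0579936793168927
((-106.42512512207031, 2.8723411560058594), (16.811737060546875, 7.381718635559082), 58.334224700927734)
scene 120 0.05721001064011072
((-92.50045776367188, -0.6778421401977539), (22.458715438842773, 31.452146530151367), 87.13361358642578)
```

View pics/scene13.png

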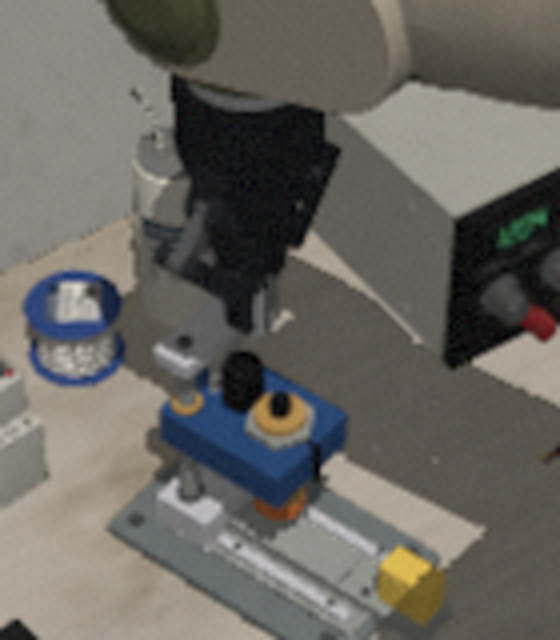

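Request:
arm_command(
  steps=[
    [1, 0, 10, 0],
    [0, 0, 10, 0],
    [0, 0, 6, 0],
    [0, 0, 0, 0],
  ],
)

```text
t: 20.25
eef_pos: [0.557, 0.2476, 0.3256]
tcp_rot: [[0.956, 0.292, -0.001], [0.292, -0.956, -0.0], [-0.001, -0.0, -1.0]]
wrist_force: [0.1, -0.5, -0.3]
gripper_width: -0.0
```

Request:
arm_command(
  steps=[
    [0, 0, 2, 0],
    [0, 0, 2, 0],
    [0, 0, 0, 0],
  ],
)

```text
t: 20.62
eef_pos: [0.557, 0.2477, 0.3222]
tcp_rot: [[0.956, 0.292, -0.0], [0.292, -0.956, -0.0], [-0.0, 0.0, -1.0]]
wrist_force: [-0.2, -0.3, 0.3]
gripper_width: -0.0001
```

Request:
arm_command(
  steps=[
    [0, 0, 2, 0],
    [0, 0, 2, 0],
    [0, 0, 0, 0],
  ],
)

```text
t: 21.0
eef_pos: [0.5571, 0.2477, 0.3183]
tcp_rot: [[0.956, 0.292, 0.0], [0.292, -0.956, 0.0], [0.0, 0.0, -1.0]]
wrist_force: [0.6, 0.2, 1.7]
gripper_width: -0.0002
```

Request:
arm_command(
  steps=[
    [0, 0, 1.5, 0],
    [0, 0, 1.5, 0],
    [0, 0, 0, 0],
  ],
)

```text
t: 21.38
eef_pos: [0.5571, 0.2477, 0.3151]
tcp_rot: [[0.956, 0.292, 0.0], [0.292, -0.956, 0.0], [0.0, -0.0, -1.0]]
wrist_force: [0.7, -0.1, 1.6]
gripper_width: -0.0001
```

Request:
arm_command(
  steps=[
    [0, 0, 1.5, 0],
    [0, 0, 1.5, 0],
    [0, 0, 0, 0],
  ],
)

```text
t: 21.75
eef_pos: [0.5571, 0.2477, 0.312]
tcp_rot: [[0.956, 0.292, 0.0], [0.292, -0.956, 0.0], [0.0, -0.0, -1.0]]
wrist_force: [0.5, -0.1, 1.6]
gripper_width: -0.0
```

Request:
arm_command(
  steps=[
    [0, 0, 1.5, 0],
    [0, 0, 1.5, 0],
    [0, 0, 0, 0],
  ],
)

```text
t: 22.12
eef_pos: [0.5571, 0.2476, 0.309]
tcp_rot: [[0.956, 0.292, -0.0], [0.292, -0.956, -0.0], [-0.0, -0.0, -1.0]]
wrist_force: [1.6, 0.1, 1.3]
gripper_width: 0.0006
```

```bash
python3 - <<'E'
from h import *
im,d=pic('scene','scene14.png',(260,130,400,290),4)
X=pts('scene',d);z=X[...,2]
hsv=cv2.cvtColor(im,cv2.COLOR_RGB2HSV);H,S=hsv[...,0],hsv[...,1]
b=(H>100)&(H<120)&(S>120)&(X[...,0]>.48)&(X[...,0]<.62)&(X[...,1]>.18)&(X[...,1]<.31)
print(np.percentile(z[b],[25,50,75,90,95]))
E
```

```text
[0.09266107 0.10020881 0.10236582 0.10419641 0.10513228]
```

View pics/scene14.png

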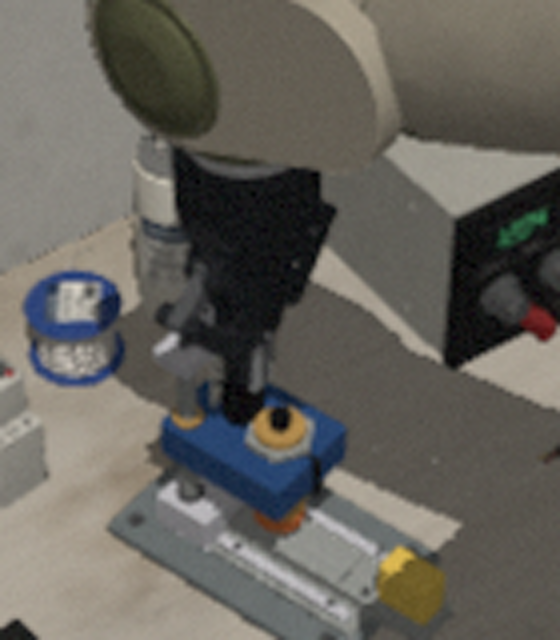

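Request:
arm_command(
  steps=[
    [0, 0, 1.5, 0],
    [0, 0, 1.5, 0],
    [0, 0, 1.5, 0],
    [0, 0, 1, 0],
    [0, 0, 0, 0],
  ],
)

```text
t: 22.8
eef_pos: [0.557, 0.2477, 0.3035]
tcp_rot: [[0.956, 0.292, -0.0], [0.292, -0.956, -0.0], [-0.0, 0.0, -1.0]]
wrist_force: [0.2, -0.1, 1.4]
gripper_width: 0.0001
```

Request:
arm_command(
  steps=[
    [0, 0, 0.7, 0],
    [0, 0, 0.7, 0],
    [0, 0, 0, 0],
  ],
)

```text
t: 23.18
eef_pos: [0.557, 0.2477, 0.3022]
tcp_rot: [[0.956, 0.292, -0.0], [0.292, -0.956, -0.0], [-0.0, 0.0, -1.0]]
wrist_force: [0.2, 0.1, 1.9]
gripper_width: -0.0001
```

Request:
arm_command(
  steps=[
    [0, 0, 0.5, 0],
    [0, 0, 0.5, 0],
    [0, 0, 0, 0],
  ],
)

```text
t: 23.55
eef_pos: [0.557, 0.2477, 0.3012]
tcp_rot: [[0.956, 0.292, -0.0], [0.292, -0.956, -0.0], [-0.0, -0.0, -1.0]]
wrist_force: [-0.2, 0.5, 2.3]
gripper_width: 0.0001
```

Request:
arm_command(
  steps=[
    [0, 0, 0.5, 0],
    [0, 0, 0.5, 0],
    [0, 0, 0, 0],
  ],
)

```text
t: 23.92
eef_pos: [0.557, 0.2477, 0.3002]
tcp_rot: [[0.956, 0.292, -0.0], [0.292, -0.956, 0.0], [-0.0, -0.0, -1.0]]
wrist_force: [-0.2, -0.6, 2.1]
gripper_width: -0.0003
```

Request:
arm_command(
  steps=[
    [0, 0, 0.5, 0],
    [0, 0, 0.5, 0],
    [0, 0, 0, 0],
  ],
)

```text
t: 24.3
eef_pos: [0.557, 0.2477, 0.2993]
tcp_rot: [[0.956, 0.292, -0.0], [0.292, -0.956, 0.0], [-0.0, -0.0, -1.0]]
wrist_force: [0.1, -0.4, 3.1]
gripper_width: 0.0001
```

Request:
arm_command(
  steps=[
    [0, 0, 0.5, 0],
    [0, 0, 0, 0],
  ],
)

```text
t: 24.55
eef_pos: [0.557, 0.2477, 0.2987]
tcp_rot: [[0.956, 0.292, -0.0], [0.292, -0.956, -0.0], [-0.0, 0.0, -1.0]]
wrist_force: [0.9, 0.2, 2.3]
gripper_width: -0.0
```

Request:
arm_command(
  steps=[
    [0, 0, 0.5, 0],
    [0, 0, 0, 0],
  ],
)

```text
t: 24.8
eef_pos: [0.557, 0.2477, 0.2983]
tcp_rot: [[0.956, 0.292, -0.0], [0.292, -0.956, 0.0], [-0.0, -0.0, -1.0]]
wrist_force: [-0.6, -0.0, 2.9]
gripper_width: -0.0003
```

Request:
arm_command(
  steps=[
    [0, 0, 0.5, 0],
    [0, 0, 0, 0],
  ],
)

```text
t: 25.05
eef_pos: [0.557, 0.2477, 0.2978]
tcp_rot: [[0.956, 0.292, -0.0], [0.292, -0.956, -0.0], [-0.0, -0.0, -1.0]]
wrist_force: [-0.3, 0.6, 1.4]
gripper_width: -0.0001
```

Request:
arm_command(
  steps=[
    [0, 0, 0.4, 0],
    [0, 0, 0, 0],
  ],
)

```text
t: 25.3
eef_pos: [0.557, 0.2477, 0.2975]
tcp_rot: [[0.956, 0.292, 0.0], [0.292, -0.956, -0.0], [0.0, 0.0, -1.0]]
wrist_force: [0.2, -0.2, 3.8]
gripper_width: 0.0001
```

Request:
arm_command(
  steps=[
    [0, 0, 0.4, 0],
    [0, 0, 0, 0],
  ],
)

```text
t: 25.55
eef_pos: [0.557, 0.2477, 0.2975]
tcp_rot: [[0.956, 0.292, 0.0], [0.292, -0.956, 0.0], [0.0, 0.0, -1.0]]
wrist_force: [-1.9, -1.1, 6.4]
gripper_width: -0.0001
```

Request:
arm_command(
  steps=[
    [0, 0, 0.4, 0],
    [0, 0, 0, 0],
  ],
)

```text
t: 25.8
eef_pos: [0.557, 0.2477, 0.2974]
tcp_rot: [[0.956, 0.292, 0.0], [0.292, -0.956, 0.0], [0.0, 0.0, -1.0]]
wrist_force: [-3.1, -1.5, 8.4]
gripper_width: 0.0002
```

Request:
arm_command(
  steps=[
    [0, 0, 0.4, 0],
    [0, 0, 0, 0],
  ],
)

```text
t: 26.05
eef_pos: [0.557, 0.2477, 0.2974]
tcp_rot: [[0.956, 0.292, 0.001], [0.292, -0.956, 0.0], [0.001, 0.0, -1.0]]
wrist_force: [-4.3, -2.5, 12.6]
gripper_width: 0.0002
```

Request:
arm_command(
  steps=[
    [0, 0, -3, 0],
    [0, 0, -10, 0],
    [0, 0, -25, 0],
    [0, 0, -20, 0],
    [-40, 0, 0, 0],
    [-40, 0, 0, 0],
    [-35, 0, 0, 0],
    [0, 0, 0, 0],
  ],
)

```text
t: 27.05
eef_pos: [0.4457, 0.2139, 0.3549]
tcp_rot: [[0.956, 0.292, 0.0], [0.292, -0.956, 0.0], [0.0, -0.0, -1.0]]
wrist_force: [0.1, 0.3, -0.2]
gripper_width: -0.0004
```

```bash
python3 go.py 446.5 212.9 206.5 17;python3 - <<'E'
from h import *
im,d=pic('scene','scene15.png',(260,180,400,310),5)
pic('top','top15.png')
X=pts('scene',d);z=X[...,2]
hsv=cv2.cvtColor(im,cv2.COLOR_RGB2HSV);H,S=hsv[...,0],hsv[...,1]
b=(H>100)&(H<120)&(S>120)&(X[...,0]>.48)&(X[...,0]<.62)&(X[...,1]>.18)&(X[...,1]<.31)
print(np.percentile(z[b],[25,50,75,90,95]))
a=np.radians(17);R=np.array([[np.cos(a),-np.sin(a)],[np.sin(a),np.cos(a)]])
L=(X[...,:2]-[.534,.240])@R*1000-np.array((-.3,2.0))
m=(H>20)&(H<33)&(S>140)&(z>.052)&(z<.064)&(np.abs(L[...,0]+92)<35)&(np.abs(L[...,1])<30)
print(cv2.minAreaRect(L[m].astype(np.float32)),np.median(z[m]))
E
```

```text
t 27.05 p [445.7 213.9 354.9] ang 17.01 F [ 0.14  0.28 -0.16] T [-0.02 -0.05 -0.04] w -0.4 z [ 0.e+00  1.e-04 -1.e+00]
delta tool [  0.5   1.1 148.4] yaw 0.01 dist 148.4
[0.08161308 0.08885938 0.09107137 0.09257531 0.09362681]
((-91.61009979248047, -0.8844213485717773), (22.820207595825195, 33.43928146362305), 84.5003662109375) 0.056780957345261784
```

View pics/scene15.png

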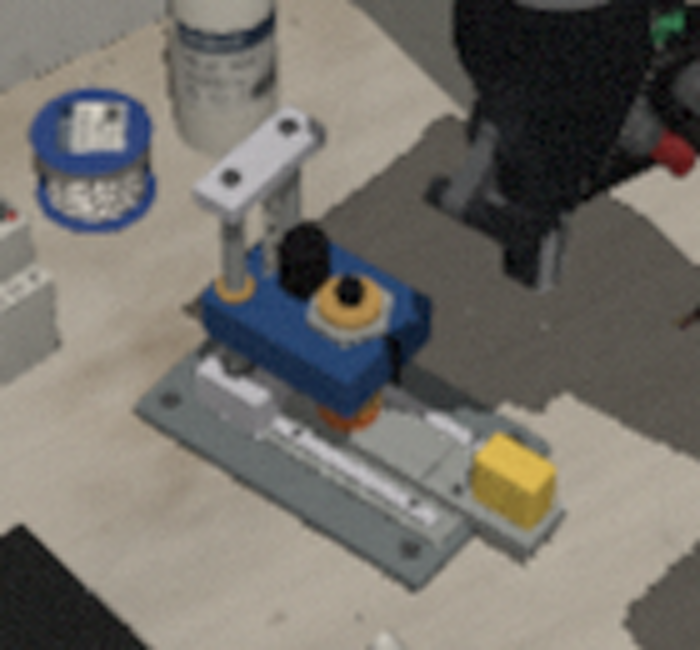

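Request:
arm_command(
  steps=[
    [0.5, 0.5, 30, 0],
    [0, 0.5, 35, 0],
    [0, 0, 35, 0],
    [0, 0, 25, 0],
    [0, 0, 14, 0],
    [0, 0, 6, 0],
    [0, 0, 2.5, 0],
    [0, 0, 0, 0],
  ],
  claw=45,
)

```text
t: 28.15
eef_pos: [0.4481, 0.2133, 0.2072]
tcp_rot: [[0.956, 0.292, 0.001], [0.292, -0.956, 0.0], [0.001, 0.0, -1.0]]
wrist_force: [0.9, 0.0, 0.7]
gripper_width: 0.0384
```

```bash
python3 go.py 446.5 212.9 206.5 17
```

```text
t 28.15 p [448.1 213.3 207.2] ang 17.0 F [0.86 0.02 0.74] T [0.03 0.02 0.03] w 38.4 z [ 1.e-03  2.e-04 -1.e+00]
delta tool [-1.6 -0.1  0.7] yaw -0.0 dist 1.8
```

Request:
arm_command(
  steps=[
    [-1, 0, 0, 0],
    [0, 0, 0, 0],
  ],
)

```text
t: 28.4
eef_pos: [0.4469, 0.213, 0.207]
tcp_rot: [[0.956, 0.292, 0.0], [0.292, -0.956, 0.0], [0.001, 0.0, -1.0]]
wrist_force: [-0.0, -0.7, -0.5]
gripper_width: 0.0383
```

Request:
arm_command(
  steps=[
    [0, 0, 0, 0],
    [0, 0, 0, 0],
    [0, 0, 0, 0],
    [0, 0, 0, 0],
  ],
  claw=0,
)

```text
t: 28.9
eef_pos: [0.4469, 0.213, 0.2071]
tcp_rot: [[0.956, 0.292, 0.0], [0.292, -0.956, 0.0], [0.0, -0.0, -1.0]]
wrist_force: [-2.2, 0.6, 5.7]
gripper_width: 0.0188
```

```bash
python3 go.py
```

```text
t 28.9 p [446.9 213.  207.1] ang 17.0 F [-2.16  0.61  5.67] T [0.09 0.34 0.07] w 18.8 z [ 2.e-04  2.e-04 -1.e+00]
```

Request:
arm_command(
  steps=[
    [0, 0, -0.2, 0],
    [0, 0, 0, 0],
  ],
)

```text
t: 29.15
eef_pos: [0.4469, 0.213, 0.207]
tcp_rot: [[0.956, 0.292, 0.0], [0.292, -0.956, 0.0], [0.0, -0.0, -1.0]]
wrist_force: [-1.9, 0.3, 5.6]
gripper_width: 0.019
```

Request:
arm_command(
  steps=[
    [0, 0, -0.2, 0],
    [0, 0, 0, 0],
  ],
)

```text
t: 29.4
eef_pos: [0.4469, 0.213, 0.2071]
tcp_rot: [[0.956, 0.292, 0.0], [0.292, -0.956, 0.0], [0.0, -0.0, -1.0]]
wrist_force: [-0.2, 1.6, 1.9]
gripper_width: 0.0189
```

Request:
arm_command(
  steps=[
    [-2, 0, 0, 0],
    [-4, 0, 0, 0],
    [-6, 0, 0, 0],
    [0, 0, 0, 0],
  ],
)

```text
t: 29.9
eef_pos: [0.4348, 0.2092, 0.2071]
tcp_rot: [[0.956, 0.292, -0.002], [0.292, -0.956, -0.001], [-0.002, 0.0, -1.0]]
wrist_force: [-3.1, -1.3, 4.5]
gripper_width: 0.0188
```

Request:
arm_command(
  steps=[
    [-8, 0, 0, 0],
    [-8, 0, 0, 0],
    [-8, 0, 0, 0],
    [-8, 0, 0, 0],
    [-10, 0, 0, 0],
    [-12, 0, 0, 0],
    [-14, 0, 0, 0],
    [0, 0, 0, 0],
  ],
)

```text
t: 30.9
eef_pos: [0.3694, 0.1894, 0.2071]
tcp_rot: [[0.956, 0.292, -0.001], [0.292, -0.956, -0.0], [-0.001, -0.0, -1.0]]
wrist_force: [-0.7, -0.7, -0.5]
gripper_width: 0.0193
```

```bash
python3 go.py; python3 - <<'E'
from h import *
im,d=pic('scene','scene16.png',(260,180,400,310),5)
X=pts('scene',d);z=X[...,2]
hsv=cv2.cvtColor(im,cv2.COLOR_RGB2HSV);H,S=hsv[...,0],hsv[...,1]
b=(H>100)&(H<120)&(S>120)&(X[...,0]>.48)&(X[...,0]<.62)&(X[...,1]>.18)&(X[...,1]<.31)
print(np.percentile(z[b],[25,50,75,90,95]))
E
```

```text
t 30.9 p [369.4 189.4 207.1] ang 17.0 F [-0.69 -0.68 -0.46] T [-0.03  0.11  0.01] w 19.3 z [-1.3e-03 -3.0e-04 -1.0e+00]
[0.08179853 0.08871526 0.09099386 0.09257316 0.09346843]
```

View pics/scene16.png

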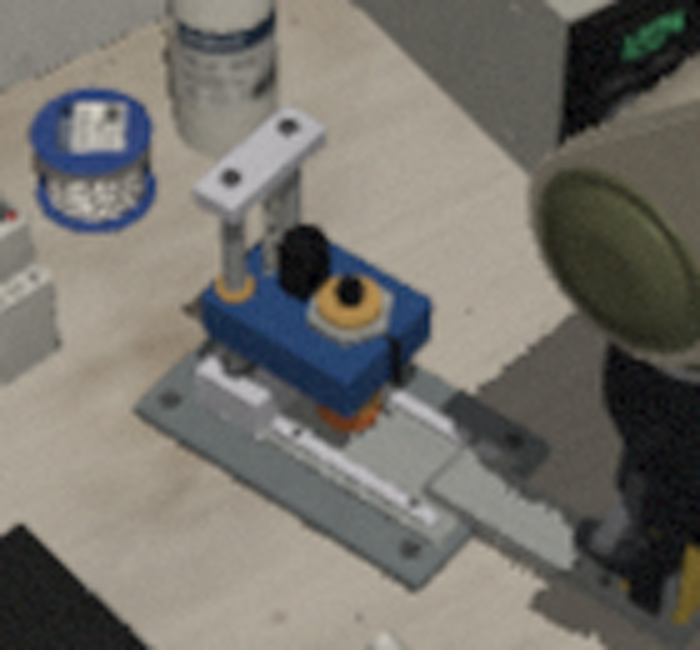

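Request:
arm_command(
  steps=[
    [-2, 0, -15, 0],
    [-3, 0, -30, 0],
    [0, 0, -20, 0],
    [0, -50, 0, 0],
    [0, -55, 0, 0],
    [46, -30, 0, 0],
    [46, -30, 0, 0],
    [0, 0, 0, 0],
  ],
)

```text
t: 31.95
eef_pos: [0.4067, 0.3747, 0.2712]
tcp_rot: [[0.956, 0.294, 0.0], [0.294, -0.956, 0.0], [0.001, -0.0, -1.0]]
wrist_force: [0.1, -0.8, -1.9]
gripper_width: 0.0188
```

```bash
python3 go.py 441.5 418 265 17
```

```text
t 31.95 p [406.7 374.7 271.2] ang 17.07 F [ 0.1  -0.79 -1.89] T [ 0.    0.13 -0.  ] w 18.8 z [ 5.e-04  4.e-04 -1.e+00]
delta tool [ 45.9 -31.2   6.3] yaw 0.07 dist 55.9
```

Request:
arm_command(
  steps=[
    [23, -15.5, 0, 0],
    [23, -15.5, 0, 0],
    [0, 0, 15, 7.1],
    [0, 0, 15, 7.1],
    [0, 0, 0, 0],
    [0, 0, 0, 0],
  ],
)

```text
t: 32.7
eef_pos: [0.4403, 0.4157, 0.2427]
tcp_rot: [[0.999, 0.051, 0.0], [0.051, -0.999, 0.0], [0.0, -0.0, -1.0]]
wrist_force: [0.4, 0.7, -1.2]
gripper_width: 0.0193
```

```bash
python3 go.py 441.5 418 197 2.9; python3 - <<'E'
from h import *
pic('scene','scene17.png',(190,210,370,390),3.5)
pic('top','top17.png')
E
```

```text
t 32.7 p [440.3 415.7 242.7] ang 2.92 F [ 0.42  0.66 -1.19] T [0.02 0.05 0.01] w 19.3 z [ 4.e-04  3.e-04 -1.e+00]
delta tool [ 1.3 -2.2 45.7] yaw 0.02 dist 45.8
```

View pics/scene17.png

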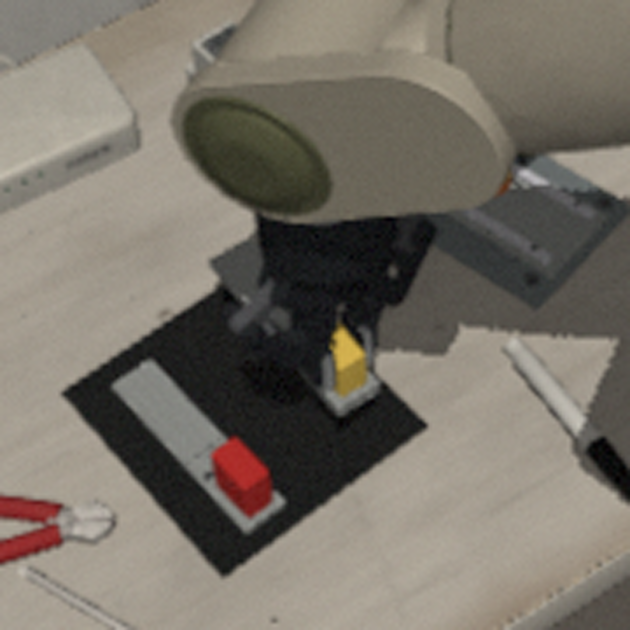

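Request:
arm_command(
  steps=[
    [1, -2, 15, 0],
    [0, 0, 15, 0],
    [0, 0, 10, 0],
    [0, 0, 5, 0],
    [0, 0, 1.5, 0],
    [0, 0, 0, 0],
  ],
)

```text
t: 33.55
eef_pos: [0.4413, 0.418, 0.1959]
tcp_rot: [[0.999, 0.049, 0.0], [0.049, -0.999, 0.0], [0.0, -0.0, -1.0]]
wrist_force: [-1.0, 1.0, -0.9]
gripper_width: 0.0192
```

Request:
arm_command(
  steps=[
    [0, 0, 1, 0],
    [0, 0, 0.5, 0],
    [0, 0, 0, 0],
  ],
)

```text
t: 33.92
eef_pos: [0.4412, 0.4179, 0.1942]
tcp_rot: [[0.999, 0.049, 0.0], [0.049, -0.999, 0.0], [0.0, -0.0, -1.0]]
wrist_force: [0.4, 0.2, -1.6]
gripper_width: 0.0191
```

Request:
arm_command(
  steps=[
    [0, 0, 0.4, 0],
    [0, 0, 0, 0],
  ],
)

```text
t: 34.17
eef_pos: [0.4412, 0.418, 0.1941]
tcp_rot: [[0.999, 0.049, 0.0], [0.049, -0.999, 0.0], [0.0, -0.0, -1.0]]
wrist_force: [-1.7, -0.5, 4.2]
gripper_width: 0.0191
```

Request:
arm_command(
  steps=[
    [0, 0, 0.4, 0],
    [0, 0, 0, 0],
  ],
)

```text
t: 34.42
eef_pos: [0.4412, 0.418, 0.1941]
tcp_rot: [[0.999, 0.049, 0.0], [0.049, -0.999, 0.0], [0.0, -0.0, -1.0]]
wrist_force: [-4.1, -1.8, 7.2]
gripper_width: 0.0191
```

On the mat. Release at partial opening, then lift straight up.

Request:
arm_command(
  steps=[
    [0, 0, -0.4, 0],
    [0, 0, 0, 0],
    [0, 0, 0, 0],
  ],
  claw=50,
)

```text
t: 34.8
eef_pos: [0.4412, 0.4179, 0.1936]
tcp_rot: [[0.999, 0.049, -0.0], [0.049, -0.999, -0.0], [-0.0, 0.0, -1.0]]
wrist_force: [0.3, -0.2, 0.6]
gripper_width: 0.0426
```

Request:
arm_command(
  steps=[
    [0, 0, -5, 0],
    [0, 0, -20, 0],
    [0, 0, -40, 0],
    [0, 0, -40, 0],
    [0, 0, -30, 0],
    [-40, 0, 0, 0],
    [-40, 0, 0, 0],
    [0, 0, 0, 0],
  ],
)

```text
t: 35.8
eef_pos: [0.3593, 0.4142, 0.3294]
tcp_rot: [[0.999, 0.051, -0.0], [0.051, -0.999, 0.0], [-0.0, -0.0, -1.0]]
wrist_force: [0.5, -0.9, -0.1]
gripper_width: 0.0429
```

Request:
arm_command(
  steps=[
    [0, 50, 0, 0],
    [0, 50, 0, 0],
    [0, 50, 0, 0],
    [0, 50, 0, 0],
    [0, 50, 0, 0],
    [0, 50, 0, 0],
    [0, 50, 0, 0],
    [0, 0, 0, 0],
  ],
)

```text
t: 36.8
eef_pos: [0.3791, 0.0617, 0.3292]
tcp_rot: [[0.999, 0.043, 0.001], [0.043, -0.999, -0.001], [0.001, 0.001, -1.0]]
wrist_force: [0.0, 1.0, 0.0]
gripper_width: 0.0425
```

```bash
python3 go.py; python3 - <<'E'
from h import *
pic('scene','scene18.png',(180,180,400,380),3.4)
pic('top','top18.png')
E
python3 fit.py | grep -v '|'
python3 - <<'E'
from h import *
np.set_printoptions(precision=4,suppress=True)
for nm in('top','scene'):
    I=np.load(f'pics/{nm}_i.npy');X=pts(nm,np.load(f'pics/{nm}_d.npy'))
    hsv=cv2.cvtColor(I,cv2.COLOR_RGB2HSV);H,S,V=[hsv[...,k].astype(int) for k in range(3)];x,y,z=X[...,0],X[...,1],X[...,2]
    def rect(m,n):
        P=X[m];r=cv2.minAreaRect((P[:,:2]*1000).astype(np.float32));print(nm,n,len(P),np.round(r[0],1),np.round(r[1],1),round(r[2],1),np.median(P[:,2]))
    ym=(H>20)&(H<33)&(S>150)&(x>.38)&(x<.6)&(y>.36)&(y<.47)
    rect(ym&(z>.038),'y')
    rect((z>.009)&(z<.018)&(x>.4)&(x<.6)&(y>.38)&(y<.455)&(S<60)&(V>70)&~ym,'strip')
    rect(((H<8)|(H>172))&(S>150)&(x>.38)&(x<.55)&(y>.46)&(y<.56)&(z>.035),'red')
    b=(H>100)&(H<120)&(S>120)&(x>.48)&(x<.62)&(y>.18)&(y<.31);print('head',np.percentile(z[b],[50,75]))
E
```

```text
t 36.8 p [379.1  61.7 329.2] ang 2.48 F [0.04 0.98 0.04] T [ 0.04 -0.   -0.04] w 42.5 z [ 1.2e-03 -5.0e-04 -1.0e+00]
top base x range [-76.3446  90.6138] y [-54.5406  48.8997]
knob z [0.1035 0.1196 0.1237 0.1253 0.1266 0.1274]
knob xy [28.4644 -2.4507] 108 [0.5619 0.246  0.1247]
scene base x range [-79.5556  88.773 ] y [-48.5386  54.7978]
knob z [0.1019 0.1088 0.1185 0.1225 0.1248 0.1254]
knob xy [25.2247  1.9432] 53 [0.5576 0.2492 0.1231]
top y 198 [444.5 414.7] [32.8 20.9] 4.5 0.0453620524083046
top strip 798 [494.5 417.2] [139.8  30.4] 2.8 0.01384139294879011
top red 212 [434.6 486.8] [33.6 21.6] 7.5 0.0451674656822012
head [0.0917 0.0929]
scene y 134 [438.7 417.2] [34.7 20.6] 2.5 0.04419393381582726
scene strip 518 [489.9 420.7] [139.8  31.2] 2.5 0.012765880848641942
scene red 168 [430.5 490.7] [35.1 22.2] 5.1 0.043653666528028656
head [0.0887 0.0912]
```

View pics/scene18.png

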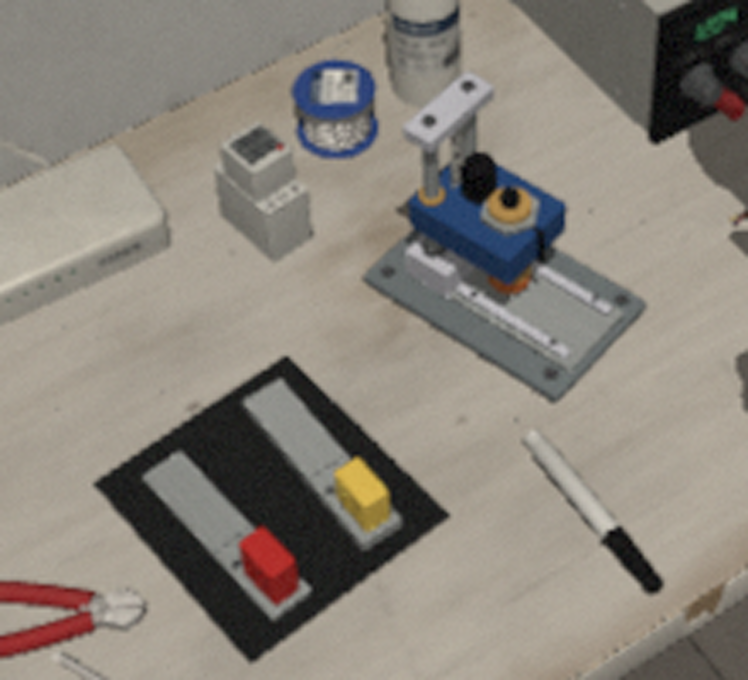

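View pics/top18.png

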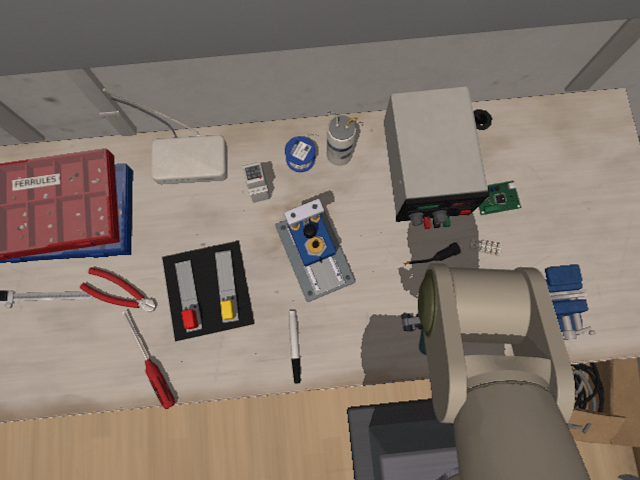

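Both pictures show the yellow gauge flat on the mat, the red gauge unmoved, and the head still at its nip height. The arm is clear, so I am handing in.

```bash
python3 -c "
from h import *
print(env.job_done()); print(state()['t'])"
```

```text
the job is handed in; nothing more can be done
None
the job is handed in; nothing more can be done
```

The sensor is set to the 10 mm gap and the yellow gauge is back flat on the mat. I handed the job in at about 37 s of the 72 s allowed.

- **Raising the head:** I pinched the knob and lifted the head about 20 mm.
- **Inserting the gauge:** I slid it flat along the bed until it met the stop. The push force rose to about 13 N and the travel was 65 mm, against 64 mm expected.
- **Setting the gap:** I pressed the knob down until the head stopped moving, at about 13 N. By the arm's position the knob top was then at z ≈ 124.4 mm, and a 10 mm gap calls for 124 mm.
- **Drawing out:** I drew the gauge out level with a few newtons of force. The head's top read 91.1 mm before drawing out and 91.0 mm after in the scene camera, and 91.2 mm at the end.

**Last checks:** the gauge lies within about 3 mm of where it started. The red gauge reads within 1 mm of its start position, and the other things look unmoved in the pictures. The gripper is touching nothing.

**What disagreed:**
- The two cameras differ by up to about 6 mm in position, so I used their average plus contact. The arm's readings, not the cameras, are the check on the gap.
- Head-top heights in the pictures read 1–3 mm below what the stated dimensions give. I used them only to check that the head had not moved.

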